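# Lay the crank arm centred on the bench scale

## Robot

A 6-joint arm with a two-finger parallel gripper is mounted at the origin on the work surface. World frame = base frame: x ahead of the robot, y to its left, z up, the work surface at z = 0. Lengths are in mm, angles in rad, forces in N, time in s.
With the tool pointing down it reaches from about 400 to 825 mm from the base axis. Payload 7 kg.
Tool frame: the origin (TCP) lies between the finger pads; the fingertips stand bot.finger_overhang ahead of it and the grasp point (between the pads) lies 2 mm behind it (bot.finger_overhang is the distance from the TCP to the fingertips, in mm); y points along the fingers, z is the direction in which the jaws open and shut, and the axes are right-handed (so a half turn about y gives the same grasp; the last joint's range is limited). The gripper opens to 85 mm and grips with 20 to 120 N. Pads are 22 mm wide; open, the fingers measure 114 mm over their backs; the gripper's body (76 mm by 85 mm) begins 54 mm behind the grasp point. The pads swing forward as they close: fully open they stand 13 mm farther back than shut.
Start: joints at [1.572, 0.359, 0.012, 0, -1.224, -0.288], TCP at [190.956, 647.403, 248.302] pointing down, gripper open.
Joint ranges: [-3.07, 3.07], [-1.43, 2.12], [-1.02, 1.25], [-3.03, 1.67], [-3.05, -0], [-3.03, 3.03]. Speed limits (rad/s): [2.39, 2.39, 3.01, 3.14, 3.14, 3.14].

## Interface

Orientations are given as a unit quaternion [x, y, z, w].
In Python, from rig import status, imaging, bot gives the robot as it stands.
- The arm moves only by the tool apply_moves, never from a script. Its argument "steps" is a list of rows, each a list of 7 numbers: the shift along the tool's x, y, z in m, then the turn, a rotation vector about the tool's x, y, z in degrees, then the opening, from 0 (shut) to 1 (fully open). A call has 1 to 12 rows; each row is the pose to reach, as a shift and turn from the pose commanded when the call began, along the tool's axes at that moment; what a row does not reach only later rows make up. A row lasts 1/10 s, in which the tool goes at most 50 mm and 8.59 degrees, less where a joint would pass 70% of its speed; a pose out of reach is approached as far as the arm can. A call with a gripper value outside its range is refused whole. The fingers move at their own pace and stop on an object; "force" is the grip in N (left out, the last holds). Time passes only in rows, so rows that repeat a pose let the fingers close. It gives the time, the measured TCP pose, the force and the opening at its end, in the units of the state.
- status.get_obs(): the state, without advancing time (a new reading comes with each control period).
- imaging.snapshot(name): name is "scene" or "side" or "wrist"; returns (picture, depth): 420x560x3 uint8, blue, green, red; 420x560 float32, mm along the optical axis (not along the pixel's ray), 0 where there is no reading.
- imaging.camera_params(name): a dict with "fov_y" (degrees; the focal length in pixels is half the picture's height over the tangent of half this angle, whatever the lens; pixels are square), "cx", "cy" (the principal point, pixels), "k1" (the pictures are not rectified: a ray, as slopes to the right and down, at radius r is drawn at 1 + k1 r^2 times it, then the intrinsics apply), "R" (3x3) and "t" (3): a world point X has camera coordinates R X + t. Camera axes: x right, y down, z forward; pixel columns grow to the right and rows downward; lengths in mm; the calibration is good to about 2 mm. A picture is of the moment at which its call begins: read the wrist's pose just before it. camera_params takes no time and is no camera call; for the wrist camera it gives the pose at the moment of the call.
- bot.finish_job(): hands the job in, once; it reports no verdict.
The state is a dict: "t": time; "q": joint angles; "joint_velocities": joint speeds; "tau": joint torques, N m; "eef_pos": TCP position; "tool_rot": TCP orientation; "contact_force": force on the tool from outside, world axes, zero at the start; "torque": the same for the moment, N m; "gripper_width": finger opening in mm.
Only numpy, scipy, OpenCV 4.12 (cv2) and the standard library are available. Lean on these libraries where they do the work, as an engineer would, in place of code of your own. Each camera call takes 0.05 s, during which the arm holds its last target.

## Task

The grey crank arm is to be weighed. Take the white light clip off the pan of the bench scale and set it down, base down, on the black mat; lift the crank arm off the sloping stand and lay it gently, flat, in the middle of the pan, lengthwise along the pan's longer side, so that none of it overhangs. Do not drop either part or bear down on the scale, and leave everything else where it is.

Things in the scene. Friction and masses are not known exactly. Their poses are not given: they have to be found in the camera images.
- crank: Left bicycle crank arm, grey aluminium, some 0.2 kg, 163 mm long. Origin: middle of its outline, on its flat underside (z = 0). x along its length, z out of its upper face. Boss at the -x end: 38 mm across, 26 mm thick, centre x = -62.5 mm. Pedal eye at the +x end: 29 mm across, 18 thick, centre x = +67. Starts underside down on the stand, x up the slope, boss on the lip: z leans 30 degrees.
- crank_bar (a point): Balance point of the crank arm, at mid thickness of its straight bar; axes as crank; at x = -11, z = +9 mm there. The bar is 24 mm wide (y), 18 mm thick, its sides flat and parallel from x = -40 to +50 mm. The crank lies in the left or right half of the stand, the spanner in the other; nothing else stands within 60 mm of the bar.
- stand: Fixed sloping tool stand: rubber-lined sheet, 210 mm up the slope, 250 mm wide (y), at 30 degrees, on legs, no side walls. Origin on the mat under the sheet's middle; x to the high side, z up. Sheet top 75 mm above the origin at x = 0, 23 mm at the low edge (x = -91), 128 mm at the high edge (x = +91); a lip on the low edge rises 15 mm above it. Left or right on the mat, the scale opposite.
- scale: Compact bench scale, fixed, grey plastic. Origin on the mat under the pan's centre; x points to the back, away from the display; z up. The base spans x -122 to +78 mm and y -94 to +94 mm, is 31 mm high (display in front 34 mm).
- pan (a point): Centre of the top face of the scale's flat rimless stainless pan, 46 mm above the scale's origin; same axes as the scale. The pan is 140 mm along x, 200 mm along y (its longer side), 4 mm thick, and rigid.
- clip: White plastic spring light clip, some 50 g, rigid as handled: 78 mm long (x), 28 mm wide (y), 33.5 mm high. Origin: centre of its flat base, z up. Sides are flat and parallel; between x = -5 and +29 mm it can be pinched across its 28 mm width over its height. At the start it stands base down on the pan, at any heading, within 25 mm (x) and 50 mm (y) of the pan's centre.
- mat: Black rubber mat, fixed on the bench, 540 mm (x) by 940 mm (y), 3 mm thick. Origin: centre of its underside, axes as the world's; its top is at z = 0.003 m in the world. The stand, the scale and the loose things are on it, also a screwdriver along its back edge, to be left alone.
- spanner: Stainless combination spanner, 163 mm long, to be left alone; lies on the stand beside the crank arm in the same way. Origin: middle of its length on its underside, x up the slope. Shank 12 mm wide, 7 mm thick; ends up to 28 mm wide, 9 mm thick.
- jar: Clear plastic jar with a twist cap, to be left alone; 70 mm across, 90 mm high, origin at the centre of its underside.
- tub: Round grey grease tub, to be left alone; 92 mm across, 50 mm high, origin at the centre of its underside.
- pedal: Black platform pedal, to be left alone; 86 mm (x) by 66 mm (y), 23 mm high, with a threaded spindle reaching out to x = +65 mm; origin at the middle of its underside.
- tyre_lever: Flat grey plastic tyre lever, to be left alone; 125 mm long along its x, 22 mm wide, 8 mm high, origin near the middle of its length on its underside. Lies crosswise at the front of the mat.
There are look-alikes about, which are no part of the job. Of the things shaped like the clip, the white one is meant.

How it is judged (in metres and radians):
At the end, for the whole second after the job is handed in: Crank arm at rest, flat (within 4.5 degrees) on the pan, middle within 16 mm of the pan's centre, length within 14 degrees of the pan's longer side, so nothing overhangs; clip at rest, base down (within 7 degrees), directly on the mat, middle 20 mm or more inside its edge; both released (horizontal distance between crank and pan below 0.016 m and angle between the x axis of crank and the y axis of scale, either way round below 0.25 rad and angle between crank's own z axis and vertical below 0.08 rad and z of crank in the frame of pan between -0.004 and 0.006 m and linear speed of each of crank, clip below 0.03 m/s and angular speed of each of crank, clip below 0.3 rad/s and height (world z) of clip below 0.009 m and angle between clip's own z axis and vertical below 0.12 rad and x of clip in the frame of mat between -0.25 and 0.25 m and y of clip in the frame of mat between -0.45 and 0.45 m); the robot touches nothing.
It fails at once if the crank arm is dropped or knocked off (moves faster than 0.55 m/s while not held: a fall of some 15 mm) (contact force between the fingers and crank below 0.01 N and linear speed of crank above 0.55 m/s).
It fails at once if the light clip is dropped or knocked off (moves faster than 0.55 m/s while not held: a fall of some 15 mm) (contact force between the fingers and clip below 0.01 N and linear speed of clip above 0.55 m/s).
It fails at once if the scale is borne down on with more than 80 N (contact force between scale and anything else above 80 N).
It fails at once if the spanner, jar, tub, pedal or tyre lever is shifted by more than 20 mm (distance of any of spanner, jar, tub, pedal, tyre_lever from where it was at the start of the episode above 0.02 m).
It also fails if it takes over 58 s, if anything falls off the work surface, if the arm or the gripper's body presses on something with over 40 N, if the wrist force passes 120 N, or if a joint passes its speed limit or range.

## Working session

There is one attempt and no reset: what is moved stays moved. The work goes in short steps, Python scripts to look and compute and a tool call to move; the robot and the scene stay as the last step left them, time stands still between calls to the robot, and variables do not carry over. Pictures are saved under pics/ and viewed, and the job is handed in when it is done.

Besides the shell and the picture viewer there is one more tool, called after ">>>" as a command line: name --pt "numbers of a row" for each row, then --argument value for the rest. apply_moves: Moves the arm, as the interface text tells. Its arguments: {"type":"object","properties":{"steps":{"type":"array","items":{"type":"array","items":{"type":"number"}}},"force":{"type":"number"}},"required":["steps"]}

```bash
ls; mkdir -p pics; python3 - <<'E'
from rig import status, imaging, bot
import cv2,numpy as np
print(status.get_obs(), bot.finger_overhang)
for n in ["scene","side","wrist"]:
    p=imaging.camera_params(n); print(n,p)
    im,d=imaging.snapshot(n); cv2.imwrite(f"pics/{n}0.png",im); np.savez(f"{n}0.npz",im=im,d=d,**p)
E
```

```text
pics
{'t': 0.0, 'q': array([ 1.57211507e+00,  3.59412809e-01,  1.10479676e-02, -3.28115282e-04,
       -1.22409784e+00, -2.88137324e-01]), 'joint_velocities': array([ 6.05565496e-04, -9.01662258e-05,  7.94593934e-04, -3.56622551e-04,
        1.08628448e-03, -3.12523227e-04]), 'tau': array([-2.11713712e-03, -5.83323240e+01,  2.93420112e+01,  6.93642050e+00,
       -5.74645950e-03, -7.80163134e-06]), 'eef_pos': array([190.83699418, 646.9871053 , 247.3461229 ]), 'tool_rot': array([-0.10107456, -0.69924336,  0.70044079,  0.10112048]), 'contact_force': array([ 0.59583931, -0.61398253,  0.25186055]), 'torque': array([0.02139229, 0.03212576, 0.0298638 ]), 'gripper_width': 85.42302188528484} 17.0
scene {'fov_y': 56.62359601728599, 'cx': 278.82205718914537, 'cy': 201.7472798873746, 'k1': 0.03196203518416698, 'R': array([[-5.92953082e-01,  8.05236733e-01, -6.67510060e-04],
       [ 6.28353790e-01,  4.62182870e-01, -6.25746362e-01],
       [-5.03565445e-01, -3.71457666e-01, -7.80026310e-01]]), 't': array([ 308.29186532, -292.38875146, 1321.97407623])}
side {'fov_y': 50.75595902866933, 'cx': 276.2985001677166, 'cy': 219.8119881823533, 'k1': -0.07695061452091438, 'R': array([[ 0.94041522, -0.33943555,  0.02006807],
       [-0.24286079, -0.71181609, -0.6590421 ],
       [ 0.23798709,  0.61489947, -0.75183827]]), 't': array([-495.81492139,  177.32988759,  833.93376133])}
wrist {'fov_y': 64.29080144039902, 'cx': 281.35802736167744, 'cy': 200.77104406292005, 'k1': -0.0668265855896811, 'R': array([[-2.83725838e-01, -9.58905360e-01,  4.00348299e-04],
       [-9.24204829e-01,  2.73569719e-01,  2.66467715e-01],
       [-2.55626844e-01,  7.52337720e-02, -9.63843761e-01]]), 't': array([675.00282713, -35.80133821, 377.46631092])}
```

View pics/scene0.png

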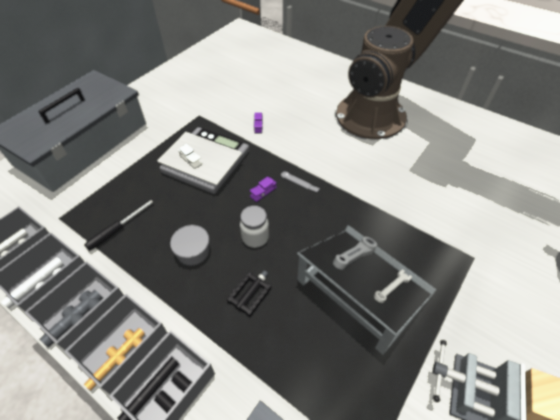

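View pics/side0.png

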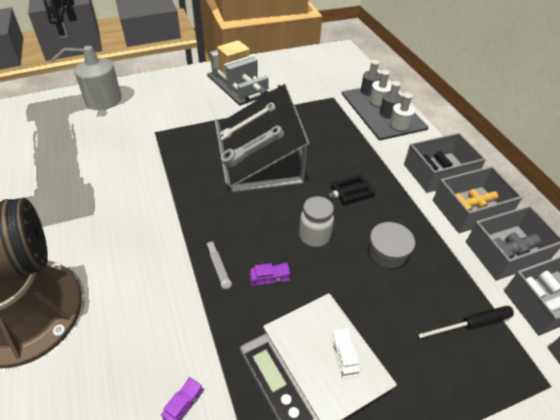

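View pics/wrist0.png

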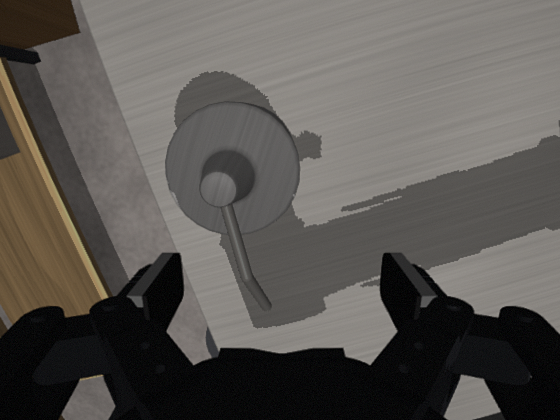

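```bash
cat > h.py <<'E'
import numpy as np, cv2
def load(n): 
    z=np.load(n+'.npz'); return z['im'],z['d'],{k:z[k] for k in ['fov_y','cx','cy','k1','R','t']}
def K(p):
    f=210/np.tan(np.radians(float(p['fov_y'])/2)); return np.array([[f,0,p['cx']],[0,f,p['cy']],[0,0,1.]])
def dirs(p,uv):
    uv=np.atleast_2d(np.asarray(uv,float)); D=np.array([float(p['k1']),0,0,0,0])
    n=cv2.undistortPointsIter(uv.reshape(-1,1,2),K(p),D,None,None,(3,100,1e-12)).reshape(-1,2)
    return np.c_[n,np.ones(len(n))]
def center(p): return -p['R'].T@p['t']
def onplane(p,uv,n=(0,0,1),c=0.):
    d=dirs(p,uv)@p['R']; C=center(p); n=np.asarray(n,float)
    return C+d*((c-C@n)/(d@n))[:,None]
def depthpts(p,uv,dep):
    return (dirs(p,uv)*np.asarray(dep)[:,None]-p['t'])@p['R']
def proj(p,X):
    X=np.atleast_2d(np.asarray(X,float)); r,_=cv2.Rodrigues(p['R'])
    return cv2.projectPoints(X.reshape(-1,1,3),r,p['t'],K(p),np.array([float(p['k1']),0,0,0,0]))[0].reshape(-1,2)
E
python3 - <<'E'
from h import *
im,d,p=load('scene0'); im2,d2,p2=load('side0')
c=cv2.resize(im[215:345,290:440],None,fx=2.6,fy=2.6,interpolation=2); a=cv2.resize(im[110:200,145:255],None,fx=3.5,fy=3.5,interpolation=2)
b=cv2.resize(im2[80:200,200:320],None,fx=2.5,fy=2.5,interpolation=2); e=cv2.resize(im2[285:420,230:400],None,fx=2.3,fy=2.3,interpolation=2)
o=np.zeros((660,800,3),np.uint8)
for (x,y),i in zip([(0,0),(400,0),(0,345),(400,345)],[c,a,b,e]): o[y:y+i.shape[0],x:x+i.shape[1]]=i[:660-y,:800-x]
cv2.imwrite('pics/crop0.png',o[:600]) 
# depth quality
print([(v,d[v]) for v in [(300,250),(165,205)]], (d>0).mean(), (d2>0).mean())
for q in [(205,300),(250,187),(230,255)]:
    print(q, depthpts(p,[q],[d[q[1],q[0]]]))
E
```

```text
[((300, 250), np.float32(902.1304)), ((165, 205), np.float32(1112.8715))] 0.995922619047619 0.9961011904761905
(205, 300) [[821.47327701  10.68125726   3.50244404]]
(250, 187) [[ 491.66699615 -123.44031781    2.85470775]]
(230, 255) [[696.57561257 -21.6711626    3.20293827]]
```

View pics/crop0.png

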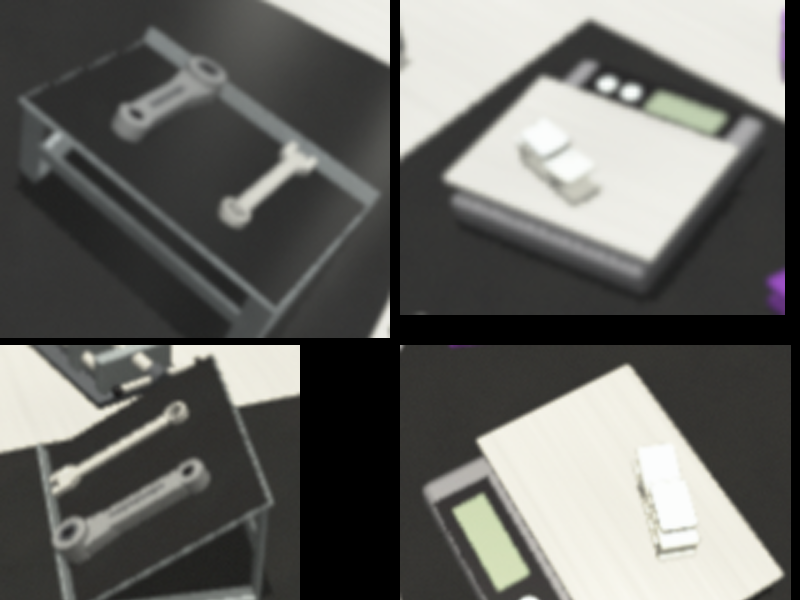

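Candidates for the clip are the white one on the pan at scene (188,156), purple clips at (263,187) and (258,122), and white things in the bins at (10,240) and (38,278). I choose the one on the pan. For the crank, they are the wide grey piece with a boss at (355,252), the slim bright spanner at (393,286), the tyre lever at (299,182) and dark or orange bin parts. I choose (355,252), and the crop shows its boss at the lip and its eye up the slope.

```bash
cat > m.py <<'E'
from h import *
np.set_printoptions(precision=1,suppress=True)
def cloud(n,box):
    im,d,p=load(n); x0,y0,x1,y1=box
    v,u=np.mgrid[y0:y1,x0:x1]; u=u.ravel();v=v.ravel(); D=d[v,u]; k=D>0
    return depthpts(p,np.c_[u,v][k],D[k]), np.c_[u,v][k]
def rect(P): 
    r=cv2.minAreaRect(P[:,:2].astype(np.float32)); return np.array(r[0]),np.array(r[1]),cv2.boxPoints(r)
if __name__=='__main__':
  for n,bx in [('scene0',(150,115,255,200)),('side0',(230,285,400,420))]:
    P,uv=cloud(n,bx)
    z=P[:,2]; print(n,'z hist',np.histogram(z,bins=np.arange(-2,92,4)))
    s=(z>46.5)&(z<52); A=P[s]; print('pan',len(A),np.median(A[:,2])); print(rect(A))
    c=(z>58)&(z<90); C=P[c]; print('clip',len(C),C[:,2].max()); print(rect(C))
    t=z>np.percentile(C[:,2],50); t=(z>76)&c; print('top',t.sum(),rect(P[t]))
  for n,bx in [('scene0',(295,225,440,350)),('side0',(215,85,310,195))]:
    P,uv=cloud(n,bx); 
    s=(P[:,2]>30)&(P[:,2]<130)
    # fit plane by RANSAC-ish: expected normal unknown yaw
    rng=np.random.default_rng(0); Q=P[s]; best=0
    for i in range(500):
        a=Q[rng.choice(len(Q),3,False)]; nn=np.cross(a[1]-a[0],a[2]-a[0]); L=np.linalg.norm(nn)
        if L<100: continue
        nn/=L; nn*=np.sign(nn[2]); 
        if not .75<nn[2]<.95: continue
        k=abs((Q-a[0])@nn)<1.5
        if k.sum()>best: best=k.sum(); B=k
    m=Q[B].mean(0); nn=np.linalg.svd(Q[B]-m)[2][2]; nn*=np.sign(nn[2])
    print(n,'plane',best,nn,nn@m,np.degrees(np.arccos(nn[2])),'yaw(normal dir)',np.degrees(np.arctan2(nn[1],nn[0])))
    ex=np.array([-nn[0],-nn[1],0]); ex/=np.linalg.norm(ex); ey=np.cross([0,0,1],ex); sx=np.cross(ey,nn)
    print('sheet coords extents'); S=Q[B]; print('rect of sheet xy',rect(S))
    h=Q@nn-nn@m
    im,d,p=load(n)
    for lo,hi in [(5,13),(14,30)]:
        k=(h>lo)&(h<hi); U=np.c_[Q[k]@sx,Q[k]@ey]; print(lo,k.sum())
    np.savez('sheet_'+n,n=nn,c=nn@m,sx=sx,ey=ey,Q=Q,h=h)
E
python3 m.py
```

```text
scene0 z hist (array([2443, 2196,   83,   35,   77,   81,   99,  145,  386,  423,   28,
        113, 1656,  362,   39,    4,    7,   10,   57,   51,   59,   27,
          0]), array([-2,  2,  6, 10, 14, 18, 22, 26, 30, 34, 38, 42, 46, 50, 54, 58, 62,
       66, 70, 74, 78, 82, 86, 90]))
pan 1865 48.61936695124457
(array([ 515.4, -288.4]), array([141.5, 201.3]), array([[ 428.9, -200.9],
       [ 462.3, -399.4],
       [ 601.9, -376. ],
       [ 568.5, -177.4]], dtype=float32))
clip 215 85.24904995387774
(array([ 541.2, -298.7]), array([73.6, 30.3]), array([[ 518.6, -331.5],
       [ 548.2, -337.8],
       [ 563.7, -265.9],
       [ 534.1, -259.5]], dtype=float32))
top 106 (array([ 540.9, -296.5]), array([69.7, 26.2]), array([[ 522.8, -329. ],
       [ 548.7, -332.9],
       [ 559. , -264. ],
       [ 533.1, -260.2]], dtype=float32))
side0 z hist (array([3816, 6720,   47,    7,   33,   27,   35,   85,  777, 2120,  105,
        242, 7086,  872,   60,   15,   24,   20,  246,  178,  185,  165,
          0]), array([-2,  2,  6, 10, 14, 18, 22, 26, 30, 34, 38, 42, 46, 50, 54, 58, 62,
      
[... 515 characters left out ...]
.5],
       [ 557.1, -268.4],
       [ 530.3, -264. ]], dtype=float32))
scene0 plane 4270 [-0.5  0.1  0.9] -197.38499768464186 29.834416744808387 yaw(normal dir) 171.28074457065583
sheet coords extents
rect of sheet xy (array([586.1, 285.8]), array([250.1, 179.1]), array([[479.6, 174.9],
       [656.8, 149.2],
       [692.7, 396.7],
       [515.5, 422.4]], dtype=float32))
5 618
14 566
side0 plane 3020 [-0.5  0.1  0.9] -198.2933096987394 29.918196387375424 yaw(normal dir) 171.3897883725239
sheet coords extents
rect of sheet xy (array([585.8, 283.8]), array([253. , 176.5]), array([[480. , 171.7],
       [654.5, 145.8],
       [691.7, 396. ],
       [517.1, 421.9]], dtype=float32))
5 472
14 591
```

```bash
cat > m2.py <<'E'
from m import *
for n,bx in [('scene0',(150,115,255,200)),('side0',(230,285,400,420))]:
    P,uv=cloud(n,bx); C=P[(P[:,2]>54)&(P[:,2]<90)]
    a=np.radians(80); ax=np.array([np.cos(a),np.sin(a)]); s=(C[:,:2]-[538,-299])@ax; w=(C[:,:2]-[538,-299])@[-ax[1],ax[0]]
    print(n)
    for lo in range(-45,46,6):
        k=(s>=lo)&(s<lo+6)
        if k.sum(): print(lo,k.sum(),'zmax %.1f zmed %.1f'%(C[k,2].max(),np.median(C[k,2])),'w %.1f %.1f'%(w[k].min(),w[k].max()))
for n in ['scene0','side0']:
    z=np.load('sheet_'+n+'.npz'); Q,h=z['Q'],z['h']; sx,ey,nn=z['sx'],z['ey'],z['n']
    print(n,'sx',sx,'ey',ey)
    U=np.c_[Q@sx,Q@ey,h]; k=(h>14)&(h<30)
    # split by y clusters
    y=U[k,1]; print(np.histogram(y,bins=np.arange(y.min(),y.max()+15,15)))
    k2=(h>15)&(h<21)
    V=U[k2]
    O=np.array([586,285]); o0=np.array([586,285,75+3])
    V=V-[o0@sx,o0@ey,0]
    print('sheet-local'); print(np.histogram(V[:,0],bins=np.arange(-120,121,20))); print(np.histogram(V[:,1],bins=np.arange(-130,131,20)))
    np.save('V_'+n,np.c_[(U-[o0@sx,o0@ey,0]),Q])
E
python3 m2.py
```

```text
scene0
-39 7 zmax 73.1 zmed 70.6 w -16.9 -13.2
-33 12 zmax 83.5 zmed 80.3 w -15.7 8.6
-27 19 zmax 84.8 zmed 80.4 w -16.4 8.4
-21 19 zmax 83.6 zmed 80.8 w -16.0 9.9
-15 20 zmax 84.2 zmed 81.1 w -16.5 10.2
-9 17 zmax 83.1 zmed 81.2 w -16.1 9.5
-3 28 zmax 85.2 zmed 76.5 w -16.7 10.7
3 29 zmax 84.9 zmed 72.8 w -16.7 11.9
9 15 zmax 74.8 zmed 71.5 w -17.2 10.1
15 20 zmax 74.9 zmed 72.3 w -18.9 9.7
21 26 zmax 76.2 zmed 66.6 w -15.6 10.6
27 21 zmax 77.0 zmed 75.8 w -16.5 9.6
33 19 zmax 77.6 zmed 74.1 w -16.6 8.6
39 1 zmax 56.5 zmed 56.5 w -14.9 -14.9
45 1 zmax 54.2 zmed 54.2 w 2.7 2.7
side0
-45 69 zmax 74.3 zmed 65.8 w -13.9 13.9
-39 79 zmax 74.8 zmed 71.7 w -13.8 14.1
-33 104 zmax 84.3 zmed 80.3 w -13.5 13.9
-27 73 zmax 84.5 zmed 81.9 w -13.1 13.7
-21 73 zmax 84.7 zmed 81.7 w -13.0 14.1
-15 65 zmax 84.1 zmed 81.5 w -12.6 14.0
-9 71 zmax 85.0 zmed 81.8 w -14.0 13.6
-3 60 zmax 84.0 zmed 81.8 w -12.7 13.8
3 36 zmax 80.8 zmed 71.9 w -14.1 14.7
9 66 zmax 75.2 zmed 72.7 w -14.3 14.8
15 67 zmax 77.3 zmed 73.7 w -14.3 14.5
21 58 zmax 77.3 zmed 75.0 w -13.5 13.9
27 61 zmax 78.3 zmed 75.7 w -14.6 13.
[... 599 characters left out ...]
0,  -50,  -30,  -10,   10,   30,   50,   70,
         90,  110,  130]))
side0 sx [ 0.9 -0.1  0.5] ey [ 0.1  1.  -0. ]
(array([  7,   7,   5,  43, 324, 164,   6,   4,   4,   4,   3,   4,   2,
         4,   4,   3,   3]), array([243.3, 258.3, 273.3, 288.3, 303.3, 318.3, 333.3, 348.3, 363.3,
       378.3, 393.3, 408.3, 423.3, 438.3, 453.3, 468.3, 483.3, 498.3]))
sheet-local
(array([38, 18, 41, 45, 46, 49, 57, 56, 46,  0,  0,  0]), array([-120, -100,  -80,  -60,  -40,  -20,    0,   20,   40,   60,   80,
        100,  120]))
(array([  7,   4,   4, 257, 106,   2,   2,   2,   3,   1,   5,   3,   0]), array([-130, -110,  -90,  -70,  -50,  -30,  -10,   10,   30,   50,   70,
         90,  110,  130]))
```

```bash
cat > m3.py <<'E'
from m import *
for n in ['scene0','side0']:
    W=np.load('V_'+n+'.npy'); z=np.load('sheet_'+n+'.npz'); sx,ey,nn,c=z['sx'],z['ey'],z['n'],float(z['c'])
    o0=np.array([586,285,78.])
    V=W[(W[:,2]>15)&(W[:,2]<21)&(W[:,1]>-80)&(W[:,1]<-30)]
    print(n)
    mids=[]
    for lo in range(-90,75,10):
        k=(V[:,0]>=lo)&(V[:,0]<lo+10)
        if k.sum()>5:
            y=V[k,1]; mids.append((lo+5,(y.min()+y.max())/2)); print(lo,k.sum(),'h %.1f'%np.median(V[k,2]),'y %.1f %.1f'%(y.min(),y.max()))
    T=W[(W[:,2]>12)&(W[:,2]<30)&(W[:,1]>-85)&(W[:,1]<-25)]
    print('x-extents',T[:,0].min(),T[:,0].max(), 'boss',T[T[:,2]>22][:,0].min(),T[T[:,2]>22][:,0].max(),T[T[:,2]>22][:,1].min(),T[T[:,2]>22][:,1].max())
    M=np.array([m for m in mids if -40<m[0]<40]); s,b=np.polyfit(M[:,0],M[:,1],1); print('slope deg',np.degrees(np.arctan(s)),'y at 0',b)
    # bar centre at sheet-local x for crank x=-11,z=9: x from boss to come
    f=lambda X,h: sx*(X+o0@sx)+ey*(s*X+b+o0@ey)+nn*(c+h)
    for X in (-30,0): print('world at sheet x',X,f(X,9))
    print(sx,ey,nn)
E
python3 m3.py
```

```text
scene0
-80 18 h 18.5 y -67.2 -32.9
-70 33 h 18.0 y -65.9 -34.4
-60 26 h 17.3 y -64.1 -35.4
-50 22 h 17.4 y -63.1 -39.1
-40 20 h 18.1 y -61.0 -40.2
-30 23 h 17.7 y -61.4 -38.9
-20 25 h 17.8 y -61.3 -39.3
-10 23 h 17.8 y -61.8 -39.4
0 23 h 18.2 y -60.7 -38.7
10 26 h 18.1 y -61.5 -39.5
20 25 h 17.6 y -62.4 -39.4
30 24 h 18.2 y -60.7 -37.5
40 34 h 18.2 y -63.9 -36.7
50 26 h 17.6 y -61.6 -38.7
x-extents -110.44170834491985 58.94722404964932 boss -106.22359395438752 -66.11920616615652 -68.6277923510716 -31.706906575678204
slope deg 0.5086367029755651 y at 0 -50.228996085608266
world at sheet x -30 [547.4 239.8  72.3]
world at sheet x 0 [573.2 236.2  87.2]
[ 0.9 -0.1  0.5] [ 0.2  1.  -0. ] [-0.5  0.1  0.9]
side0
-90 9 h 18.0 y -69.3 -64.1
-80 13 h 17.7 y -68.9 -40.3
-70 28 h 17.9 y -66.3 -41.0
-60 24 h 18.0 y -65.8 -40.7
-50 21 h 17.8 y -62.8 -42.1
-40 21 h 18.8 y -65.4 -41.6
-30 25 h 17.6 y -61.9 -41.4
-20 22 h 17.0 y -62.8 -40.8
-10 27 h 17.8 y -63.8 -40.8
0 28 h 17.1 y -63.2 -40.8
10 29 h 17.3 y -65.6 -40.2
20 25 h 17.2 y -66.6 -40.3
30 31 h 17.2 y -66.1 -40.3
40 33 h 17.3 y -67.7 -38.4
50 13 h 17.0 y -64.0 -43.8
x-extents -109.61171262721075 56.71184943308424 boss -105.75018335768596 -47.43651485611082 -70.094304691005 -32.15026986118738
slope deg -0.6460949214642266 y at 0 -52.60421443268999
world at sheet x -30 [547.1 238.   72.4]
world at sheet x 0 [572.8 233.8  87.4]
[ 0.9 -0.1  0.5] [ 0.1  1.  -0. ] [-0.5  0.1  0.9]
```

```bash
cat > plan.py <<'E'
import numpy as np
from scipy.spatial.transform import Rotation as Rn
np.set_printoptions(precision=4,suppress=True)
def toolR(app,jaw):
    y=np.array(app,float); y/=np.linalg.norm(y); z=np.array(jaw,float); z-=y*(z@y); z/=np.linalg.norm(z)
    return np.c_[np.cross(y,z),y,z]
def step(obs,pos,R):
    R0=Rn.from_quat(obs['tool_rot']).as_matrix()
    best=None
    for Rt in (R, R@np.diag([-1,1,-1])):
        v=Rn.from_matrix(R0.T@Rt).as_rotvec(degrees=True)
        if best is None or np.linalg.norm(v)<np.linalg.norm(best): best=v
    s=R0.T@(np.array(pos)-obs['eef_pos'])/1000
    return s,best
E
python3 - <<'E'
from plan import *; from m import *
from rig import status
o=status.get_obs(); R0=Rn.from_quat(o['tool_rot']).as_matrix(); print(R0)
im,d,p=load('scene0')
px=[(263,187),(255,238),(190,258),(250,293),(299,182),(95,237),(150,203),(200,120),(470,258),(65,218),(400,420)]
for q in px: print(q,depthpts(p,[q],[d[q[1],q[0]]])[0])
for X in [(600,-130,3),(640,-120,3),(610,-90,3),(640,-170,3),(560,-130,3)]: print(X,proj(p,[X])[0])
# occupancy heights in region
v,u=np.mgrid[100:420,50:480]; P=depthpts(p,np.c_[u.ravel(),v.ravel()],d[100:420,50:480].ravel())
k=(P[:,2]>8)&(P[:,0]>380)&(P[:,0]<920)&(P[:,1]>-480)&(P[:,1]<480)
H=np.histogram2d(P[k,0],P[k,1],bins=[np.arange(380,901,20),np.arange(-260,161,20)])[0]
for i in range(len(H)): print(380+20*i,''.join('#' if h>2 else '.' for h in H[i]))
E
```

```text
[[-1.  -0.  -0.3]
 [ 0.3 -0.  -1. ]
 [-0.  -1.   0. ]]
(263, 187) [490.8 -75.6  34.8]
(255, 238) [639.8  15.5  44.1]
(190, 258) [774.7 -73.6  43.4]
(250, 293) [753.3  90.2  22.9]
(299, 182) [395.  -19.7   5.9]
(95, 237) [ 864.9 -319.9   23.3]
(150, 203) [ 705.8 -299.1   15.1]
(200, 120) [ 359.1 -445.5    0.8]
(470, 258) [350.2 461.9   3.3]
(65, 218) [ 869.1 -451.3    2.8]Traceback (most recent call last):
  File "<stdin>", line 6, in <module>
IndexError: index 420 is out of bounds for axis 0 with size 420
```

```bash
python3 - <<'E'
from plan import *
from rig import status
o=status.get_obs()
c=lambda a:np.array([np.cos(np.radians(a)),np.sin(np.radians(a)),0])
print(step(o,[560,250,250],toolR([0,0,-1],c(32))))
print(step(o,[540,-270,230],toolR([0,0,-1],c(-10))))
E
```

```text
(array([-0.4664, -0.002 ,  0.2764]), array([-0.0658, 41.5615, -0.0339]))
(array([-0.5943,  0.0187,  0.7808]), array([-0.0528, 83.5614, -0.0591]))
```

>>> apply_moves --pt "-0.046 0 0.028 0 5 0 0.7" --pt "-0.093 0 0.055 0 9 0 0.7" --pt "-0.14 0 0.083 0 13 0 0.7" --pt "-0.187 0 0.11 0 18 0 0.7" --pt "-0.233 0 0.138 0 22 0 0.7" --pt "-0.28 0 0.166 0 26 0 0.7" --pt "-0.326 0 0.193 0 30 0 0.7" --pt "-0.373 0 0.221 0 34 0 0.7" --pt "-0.42 0 0.248 0 38 0 0.7" --pt "-0.466 0 0.276 0 41.5 0 0.7" --pt "-0.48 0 0.324 0 45 0 0.7" --pt "-0.491 0 0.37 0 48 0 0.7"

```text
t: 1.35
eef_pos: [554.9, 182.7, 247.4]
tool_rot: [-0.378, -0.597, 0.598, 0.378]
contact_force: [0.8, -1.0, -1.5]
gripper_width: 59.9
```

```bash
python3 - <<'E'
from plan import *
from rig import status
o=status.get_obs();print(o['eef_pos'],o['q'],o['gripper_width'])
c=lambda a:np.array([np.cos(np.radians(a)),np.sin(np.radians(a)),0])
print(step(o,[538,-290,230],toolR([0,0,-1],c(-10))))
E
```

```text
[554.9077 182.7108 247.352 ] [ 0.6527  0.2117 -0.1949  0.0002 -1.1654 -0.2095] 59.90355074547341
(array([-0.4198,  0.0178,  0.218 ]), array([-0.0561, 35.3955, -0.0413]))
```

>>> apply_moves --pt "-0.04 0 0.02 0 3.5 0 0.7" --pt "-0.08 0 0.04 0 7 0 0.7" --pt "-0.12 0 0.06 0 10 0 0.7" --pt "-0.16 0 0.08 0 13 0 0.7" --pt "-0.2 0.005 0.1 0 16 0 0.7" --pt "-0.24 0.005 0.12 0 19 0 0.7" --pt "-0.28 0.01 0.14 0 21 0 0.7" --pt "-0.32 0.01 0.16 0 23 0 0.7" --pt "-0.36 0.015 0.18 0 25 0 0.7" --pt "-0.39 0.015 0.2 0 26 0 0.7" --pt "-0.4 0.015 0.2 0 26 0 0.7" --pt "-0.4 0.015 0.2 0 26 0 0.7"

```text
t: 2.55
eef_pos: [545.8, -264.1, 232.7]
tool_rot: [-0.502, -0.497, 0.498, 0.503]
contact_force: [-0.4, 0.3, -0.6]
gripper_width: 59.9
```

```bash
cat > look.py <<'E'
import sys
from plan import *
from rig import status,imaging
import cv2
def look(tag):
    o=status.get_obs(); p=imaging.camera_params('wrist'); im,d=imaging.snapshot('wrist')
    cv2.imwrite(f'pics/{tag}.png',im); np.savez(f'{tag}.npz',im=im,d=d,**p)
    print(o['t'],o['eef_pos'],o['q'],o['gripper_width'],abs(o['joint_velocities']).max()); return o
if __name__=='__main__': look(sys.argv[1])
E
python3 look.py w1
```

```text
2.55 [ 545.7829 -264.0514  232.6802] [-0.1287  0.2576 -0.1683  0.     -1.1456  0.1188] 59.93187849383124 0.03849003699755267
```

View pics/w1.png

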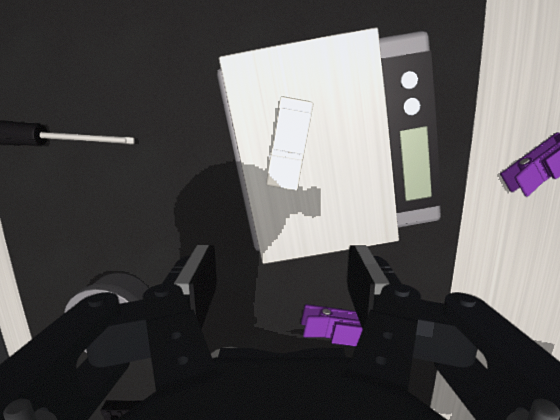

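The wrist view shows the white clip on the pan, running from (295,98) to (285,188). The pan's corners are at (220,57), (378,30), (398,240) and (263,263).

```bash
cat > m4.py <<'E'
from m import *
P,uv=cloud('w1',(200,20,420,275)); z=P[:,2]
A=P[(z>46)&(z<52)]; print('pan',np.median(A[:,2])); r=rect(A); print(r); e=r[2]; 
C=P[(z>58)&(z<90)]; r=rect(C); print('clip',len(C),r)
B=r[2]; E=[B[1]-B[0],B[2]-B[1]]; L=max(E,key=np.linalg.norm); a=np.arctan2(L[1],L[0])%np.pi; print('heading',np.degrees(a))
ax=np.array([np.cos(a),np.sin(a)]); s=(C[:,:2]-r[0])@ax; w=(C[:,:2]-r[0])@[-ax[1],ax[0]]
for lo in range(-45,46,6):
    k=(s>=lo)&(s<lo+6)
    if k.sum(): print(lo,k.sum(),'zmed %.1f'%np.median(C[k,2]),'w %.1f %.1f'%(np.percentile(w[k],2),np.percentile(w[k],98)))
E
python3 m4.py
```

```text
pan 48.976436680156716
(array([ 513.3, -289.1]), array([140.7, 200.6]), array([[ 427. , -202.1],
       [ 460.9, -399.8],
       [ 599.6, -376. ],
       [ 565.6, -178.3]], dtype=float32))
clip 2959 (array([ 538.4, -301.6]), array([75.1, 29.9]), array([[ 516.9, -335.9],
       [ 546.3, -341.3],
       [ 560. , -267.4],
       [ 530.5, -262. ]], dtype=float32))
heading 79.51831
-39 183 zmed 72.9 w -13.2 13.1
-33 255 zmed 73.3 w -13.5 13.4
-27 256 zmed 82.5 w -13.6 12.4
-21 254 zmed 82.6 w -13.5 12.6
-15 242 zmed 82.5 w -13.4 12.3
-9 245 zmed 82.5 w -13.3 12.4
-3 241 zmed 82.4 w -13.5 12.3
3 190 zmed 73.6 w -13.6 12.7
9 235 zmed 72.6 w -14.4 14.0
15 234 zmed 73.5 w -13.8 13.5
21 230 zmed 74.9 w -13.4 13.2
27 233 zmed 76.4 w -13.4 13.2
33 161 zmed 77.2 w -13.6 13.0
```

```bash
python3 - <<'E'
from plan import *
from rig import status
o=status.get_obs()
c=lambda a:np.array([np.cos(np.radians(a)),np.sin(np.radians(a)),0])
print(step(o,[536.3,-311.5,74],toolR([0,0,-1],c(-10.5))))
E
```

```text
(array([-0.0487,  0.1588,  0.009 ]), array([-0.0422,  9.9943,  0.0127]))
```

>>> apply_moves --pt "-0.024 0.0 0.0045 0 5 0 0.7" --pt "-0.0485 0.02 0.009 0 10 0 0.7" --pt "-0.0485 0.05 0.009 0 10 0 0.7" --pt "-0.0485 0.08 0.009 0 10 0 0.7" --pt "-0.0485 0.105 0.009 0 10 0 0.7" --pt "-0.0485 0.125 0.009 0 10 0 0.7" --pt "-0.0485 0.14 0.009 0 10 0 0.7" --pt "-0.0485 0.15 0.009 0 10 0 0.7" --pt "-0.0485 0.156 0.009 0 10 0 0.7" --pt "-0.0485 0.158 0.009 0 10 0 0.7" --pt "-0.0485 0.158 0.009 0 10 0 0.7"

```text
t: 3.7
eef_pos: [536.9, -310.8, 75.7]
tool_rot: [0.543, 0.453, -0.452, -0.543]
contact_force: [0.1, 0.2, 0.4]
gripper_width: 60.2
```

```bash
python3 look.py w2
```

```text
3.7 [ 536.904  -310.8298   75.6743] [-0.2104  0.427  -0.3184  0.0001 -0.8249  0.0287] 60.22109166946472 0.0075394024236126985
```

View pics/w2.png

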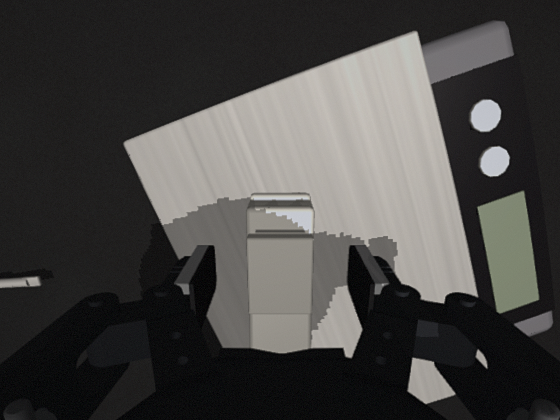

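The clip is centred between the pads, with its tall part at (280,270) between fingers at (205,275) and (360,275). I'm closing now.

>>> apply_moves --pt "0 0 0 0 0 0 0.2" --pt "0 0 0 0 0 0 0.2" --pt "0 0 0 0 0 0 0.2" --pt "0 0 0 0 0 0 0.2" --pt "0 0 0 0 0 0 0.2" --pt "0 -0.003 0 0 0 0 0.2" --pt "0 -0.01 0 0 0 0 0.2" --pt "0 -0.02 0 0 0 0 0.2" --pt "0 -0.03 0 0 0 0 0.2" --force 30

```text
t: 4.65
eef_pos: [536.6, -311.1, 106.1]
tool_rot: [-0.543, -0.452, 0.452, 0.543]
contact_force: [-0.2, 0.2, -0.5]
gripper_width: 27.0
```

```bash
python3 look.py w3; python3 - <<'E'
from plan import *
from rig import status
o=status.get_obs()
c=lambda a:np.array([np.cos(np.radians(a)),np.sin(np.radians(a)),0])
R=toolR([0,0,-1],c(-10.5))
print(step(o,[605,-135,110],R),step(o,[605,-135,31],R))
E
```

```text
4.65 [ 536.5862 -311.0789  106.1485] [-0.211   0.3923 -0.2899  0.0001 -0.8887  0.0288] 27.00262459944773 0.2080759875274612
(array([ 0.1858, -0.0018, -0.0344]), array([ 0.1632,  0.096 , -0.04  ])) (array([ 0.1858,  0.0772, -0.0341]), array([ 0.1632,  0.096 , -0.04  ]))
```

View pics/w3.png

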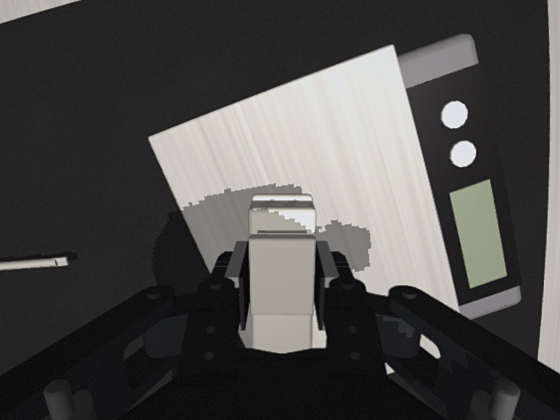

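Clip held. Next I carry it to open mat at about (605,-135), away from the jar, tub and purple clip.

>>> apply_moves --pt "0.0 -0.02 0 0 0 0 0.2" --pt "0.03 -0.03 -0.005 0 0 0 0.2" --pt "0.065 -0.03 -0.012 0 0 0 0.2" --pt "0.1 -0.03 -0.018 0 0 0 0.2" --pt "0.135 -0.03 -0.025 0 0 0 0.2" --pt "0.165 -0.02 -0.03 0 0 0 0.2" --pt "0.186 0.0 -0.034 0 0 0 0.2" --pt "0.186 0.02 -0.034 0 0 0 0.2" --pt "0.186 0.04 -0.034 0 0 0 0.2" --pt "0.186 0.055 -0.034 0 0 0 0.2" --pt "0.186 0.06 -0.034 0 0 0 0.2" --pt "0.186 0.06 -0.034 0 0 0 0.2"

```text
t: 5.9
eef_pos: [603.5, -134.3, 45.0]
tool_rot: [-0.543, -0.452, 0.453, 0.544]
contact_force: [0.7, 0.5, 0.3]
gripper_width: 26.9
```

```bash
python3 - <<'E'
from plan import *
from rig import status
from rig import imaging
o=status.get_obs(); print(o['eef_pos'],o['gripper_width'])
p=imaging.camera_params('side'); import cv2
im,d=imaging.snapshot('side'); cv2.imwrite('pics/side1.png',im)
c=lambda a:np.array([np.cos(np.radians(a)),np.sin(np.radians(a)),0])
R=toolR([0,0,-1],c(-10.5))
print(step(o,[605,-135,30],R))
E
```

```text
[ 603.4781 -134.3306   45.0191] 26.948385184396724
(array([-0.0004,  0.015 , -0.0016]), array([-0.0528,  0.068 , -0.0168]))
```

View pics/side1.png

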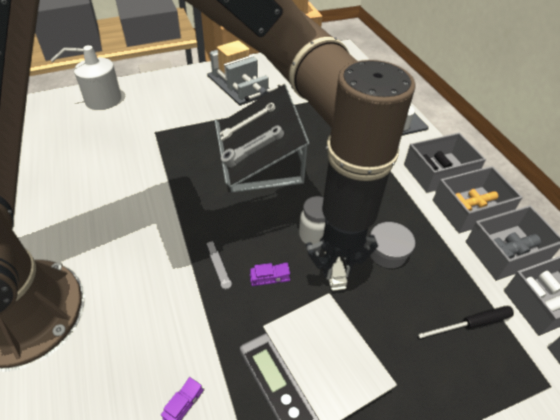

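>>> apply_moves --pt "0 0.004 0 0 0 0 0.2" --pt "0 0.008 0 0 0 0 0.2" --pt "0 0.011 0 0 0 0 0.2" --pt "0 0.013 0 0 0 0 0.2" --pt "0 0.0145 0 0 0 0 0.2" --pt "0 0.0155 0 0 0 0 0.2" --pt "0 0.016 0 0 0 0 0.2" --pt "0 0.016 0 0 0 0 0.2"

```text
t: 6.75
eef_pos: [603.6, -134.3, 30.0]
tool_rot: [0.543, 0.453, -0.453, -0.543]
contact_force: [-2.0, 1.0, 6.2]
gripper_width: 27.0
```

>>> apply_moves --pt "0 0.0 0 0 0 0 0.36" --pt "0 0.0 0 0 0 0 0.42" --pt "0 0.0 0 0 0 0 0.55" --pt "0 0.0 0 0 0 0 0.7" --pt "0 0.0 0 0 0 0 0.7" --pt "0 -0.01 0 0 0 0 0.7" --pt "0 -0.03 0 0 0 0 0.7" --pt "0 -0.065 0 0 0 0 0.7" --pt "0 -0.11 0 0 0 0 0.7" --pt "0 -0.16 0 0 0 0 0.7" --pt "0 -0.19 0 0 0 0 0.7" --pt "0 -0.19 0 0 0 0 0.7"

```text
t: 7.95
eef_pos: [606.2, -134.5, 226.1]
tool_rot: [0.546, 0.455, -0.45, -0.541]
contact_force: [0.9, -0.5, -0.3]
gripper_width: 59.6
```

```bash
python3 look.py w4; cat > crank.py <<'E'
from plan import *
n=np.array([-np.sin(np.radians(29.9))*np.cos(np.radians(8.7)),np.sin(np.radians(29.9))*np.sin(np.radians(8.7)),np.cos(np.radians(29.9))])
ey=np.array([np.sin(np.radians(8.7)),np.cos(np.radians(8.7)),0])
Rc=toolR(-n,ey)
mid=np.array([543.4,239.3,70.1])   # bar mid thickness at balance point, h=9
def tcp(h): return mid+n*(h-9)     # h = TCP height above sheet
c=lambda a:np.array([np.cos(np.radians(a)),np.sin(np.radians(a)),0])
E
python3 - <<'E'
from crank import *; from rig import status,imaging
import cv2
o=status.get_obs(); print(step(o,tcp(150),Rc), tcp(150))
print(step(o,[560,230,250],toolR([0,0,-1],c(81.3))))
p=imaging.camera_params('side')
im,d=imaging.snapshot('side'); cv2.imwrite('pics/side2.png',im); np.savez('side2.npz',im=im,d=d,**p)
from m import *
P,uv=cloud('side2',(310,245,375,300)); C=P[(P[:,2]>8)&(P[:,2]<45)&(abs(P[:,0]-605)<60)&(abs(P[:,1]+125)<60)]; print(len(C),rect(C),np.percentile(C[:,2],[5,50,95,99]))
E
```

```text
7.95 [ 606.1932 -134.5454  226.1165] [ 0.0965  0.2797 -0.1542  0.0017 -1.1269 -0.2786] 59.58483202562074 0.08021478678032032
(array([0.3541, 0.03  , 0.1984]), array([-22.7827,  86.1239, -23.3769])) [473.922  249.9316 192.3324]
(array([ 0.3502, -0.0272,  0.1098]), array([ 0.2045, 88.2751,  0.3155]))
588 (array([ 604.4, -125.9]), array([78.3, 29.2]), array([[ 583. , -161.8],
       [ 611.8, -167. ],
       [ 625.8,  -90. ],
       [ 597. ,  -84.8]], dtype=float32)) [ 9.5 29.2 37.7 38.7]
```

View pics/w4.png

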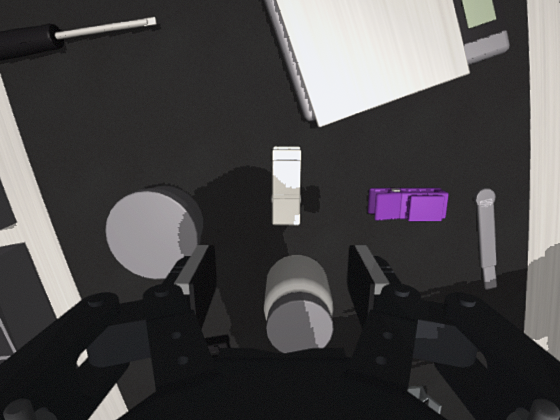

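View pics/side2.png

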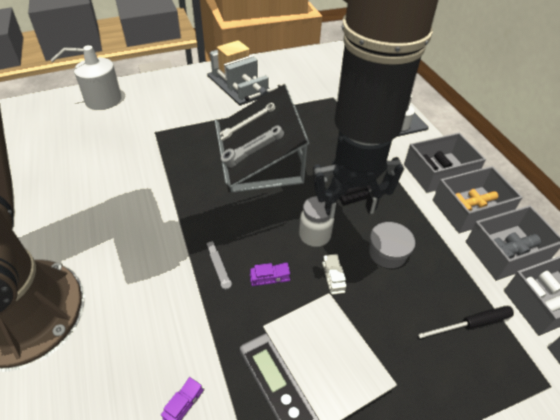

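The wrist and side views show the clip standing base down on the mat, at wrist (286,185) and side (335,273). It measures (604,-126) with its top at z≈37. Next is the crank.

>>> apply_moves --pt "0.032 0.0 0.018 -2.1 7.8 -2.1 0.6" --pt "0.064 0.0 0.036 -4.1 15.6 -4.2 0.6" --pt "0.096 0.0 0.054 -6.2 23.5 -6.4 0.6" --pt "0.129 0.005 0.072 -8.3 31.3 -8.5 0.6" --pt "0.161 0.005 0.09 -10.4 39.1 -10.6 0.6" --pt "0.193 0.01 0.108 -12.4 47 -12.8 0.6" --pt "0.225 0.015 0.126 -14.5 54.8 -14.9 0.6" --pt "0.257 0.02 0.144 -16.6 62.6 -17 0.6" --pt "0.29 0.025 0.162 -18.7 70.5 -19.1 0.6" --pt "0.322 0.03 0.18 -20.7 78.3 -21.3 0.6" --pt "0.354 0.03 0.198 -22.8 86.1 -23.4 0.6" --pt "0.354 0.03 0.198 -22.8 86.1 -23.4 0.6"

```text
t: 9.25
eef_pos: [492.8, 196.8, 193.4]
tool_rot: [0.708, 0.21, 0.078, -0.67]
contact_force: [0.8, 0.4, -0.9]
gripper_width: 51.3
```

```bash
python3 look.py w5; python3 - <<'E'
from crank import *; from rig import status
o=status.get_obs(); print(step(o,tcp(150),Rc))
E
```

```text
9.25 [492.8267 196.7881 193.3843] [ 0.9014 -0.0214 -0.9012  0.6786 -0.5404 -2.8442] 51.33623602411107 2.1838481652553376
(array([-0.0079, -0.0074,  0.0529]), array([-3.6953, 18.3231, -5.785 ]))
```

View pics/w5.png

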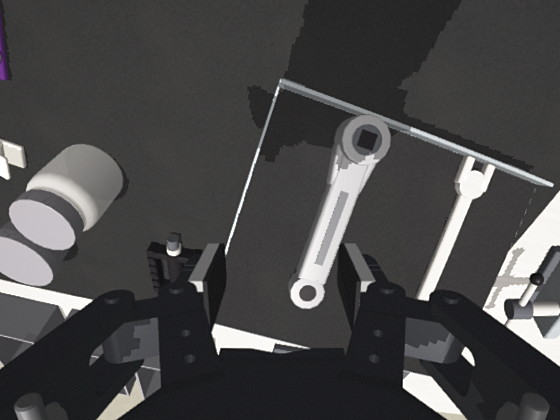

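```bash
cat > kin.py <<'E'
import numpy as np
from scipy.optimize import least_squares
from scipy.spatial.transform import Rotation as Rn
D=[([1.57211507e+00,3.59412809e-01,1.10479676e-02,-3.28e-04,-1.22409784,-2.88137324e-01],[190.837,646.987,247.346],[-0.10107456,-0.69924336,0.70044079,0.10112048]),
([0.6527,0.2117,-0.1949,0.0002,-1.1654,-0.2095],[554.9077,182.7108,247.352],[-0.378,-0.597,0.598,0.378]),
([-0.1287,0.2576,-0.1683,0.,-1.1456,0.1188],[545.7829,-264.0514,232.6802],[-0.502,-0.497,0.498,0.503]),
([-0.2104,0.427,-0.3184,0.0001,-0.8249,0.0287],[536.904,-310.8298,75.6743],[-0.543,-0.453,0.452,0.543]),
([-0.211,0.3923,-0.2899,0.0001,-0.8887,0.0288],[536.5862,-311.0789,106.1485],[-0.543,-0.452,0.452,0.543]),
([0.0965,0.2797,-0.1542,0.0017,-1.1269,-0.2786],[606.1932,-134.5454,226.1165],[-0.546,-0.455,0.450,0.541]),
([0.9014,-0.0214,-0.9012,0.6786,-0.5404,-2.8442],[492.8267,196.7881,193.3843],[0.708,0.21,0.078,-0.67])]
Rx=lambda a:Rn.from_euler('x',a).as_matrix(); Ry=lambda a:Rn.from_euler('y',a).as_matrix(); Rz=lambda a:Rn.from_euler('z',a).as_matrix()
def fk(q,P,s):
    a0,H,L1,e,L2,lat,T,of,o2=P
    A=Rz(q[0]); p=np.array([a0,0,H]); p=p.copy(); p[1]=-lat
    B=A@Ry(q[1]); p=A@p+B@[0,0,L1]
    C=B@Ry(-q[2]+o2)          # forearm along x at zero
    p=p+C@[L2,0,e]
    W=C@Rx(s[0]*q[3])@Ry(-q[4]-o2)
    p=p+W@[T,0,0]
    F=W@Rx(s[1]*q[5]+of)
    return p,F    # tool y = F x
if __name__=='__main__':
  for s0 in (1,-1):
   for s1 in (1,-1):
    def res(P,full=False):
        r=[]
        for q,x,quat in D:
            p,F=fk(q,P,(s0,s1)); R=Rn.from_quat(quat).as_matrix()
            r+=list((p-x)); r+=list(300*(F@[1,0,0]-R[:,1])); r+=list(300*(F@[0,0,1]-R[:,2]))
        return np.array(r)
    best=min((least_squares(res,[0,300,400,0,400,190,200,of,0.]) for of in (0,1.57,3.14,-1.57)),key=lambda r:r.cost)
    print(s0,s1,best.cost,np.round(best.x,3))
    if s0==1 and s1==1 or best.cost<np.load('kin.npy',allow_pickle=True).item()['c']: np.save('kin.npy',dict(c=best.cost,P=best.x,s=(s0,s1)))
E
python3 kin.py
```

```text
1 1 51973.556731846045 [ 105.576  709.233  614.856  -81.555 -359.911  187.949  876.43     3.243
   -2.782]
1 -1 2932.5726788788857 [ 161.581  227.422  454.15   -16.651 -326.268  187.939  314.813    3.142
    3.154]
-1 1 51973.55668267284 [1.05426e+02 7.10443e+02 6.15227e+02 8.15720e+01 3.60036e+02 1.87950e+02
 8.77824e+02 3.24300e+00 3.60000e-01]
-1 -1 2932.572678871463 [ 1.61581e+02  2.27423e+02  4.54150e+02  1.66510e+01  3.26268e+02
  1.87939e+02  3.14813e+02 -3.14100e+00  1.20000e-02]
```

```bash
cat > kin2.py <<'E'
from kin import *
def fk2(q,P,s=(-1,-1)):
    a0,H,L1,e,L2,lat,T,of,o2,l2,e2=P
    A=Rz(q[0]); p=A@np.array([a0,-lat,H])
    B=A@Ry(q[1]); p=p+B@[0,0,L1]
    C=B@Ry(-q[2]+o2); p=p+C@[L2,0,e]
    W=C@Rx(s[0]*q[3])@Ry(-q[4]-o2); p=p+W@[T,l2,e2]
    return p,W@Rx(s[1]*q[5]+of)
def fit(D,s):
    def res(P):
        r=[]
        for q,x,quat in D:
            p,F=fk2(q,P,s); R=Rn.from_quat(quat).as_matrix()
            r+=list((p-x)); r+=list(300*(F@[1,0,0]-R[:,1])); r+=list(300*(F@[0,0,1]-R[:,2]))
        return np.array(r)
    b=least_squares(res,[160,227,454,16,326,188,314,3.14,0,0,0]); return b,res
if __name__=='__main__':
  for s in ((-1,-1),(1,-1)):
    b,res=fit(D,s); print(s,b.cost,np.round(b.x,3)); print(np.round(res(b.x).reshape(-1,9)[:,:],1))
E
python3 kin2.py
```

```text
(-1, -1) 0.3491964187211713 [ 9.14000e-01  1.97328e+02  6.01068e+02 -3.05000e-01  4.63462e+02
 -1.88000e-01  3.54570e+02  3.14200e+00 -1.00000e-03 -1.91984e+02
 -7.27000e-01]
[[-0.  -0.1  0.  -0.  -0.   0.  -0.   0.  -0. ]
 [ 0.   0.  -0.  -0.   0.1 -0.   0.1 -0.1 -0. ]
 [ 0.1  0.   0.   0.4  0.  -0.  -0.  -0.  -0.4]
 [ 0.   0.  -0.  -0.2 -0.3 -0.   0.   0.1  0.1]
 [-0.  -0.  -0.  -0.  -0.   0.  -0.  -0.1  0. ]
 [-0.  -0.  -0.   0.   0.1  0.  -0.  -0.2 -0. ]
 [-0.  -0.   0.  -0.1  0.1 -0.1  0.2  0.1  0.2]]
(1, -1) 0.34919641873344526 [ 9.11000e-01  1.97331e+02  6.01068e+02  3.05000e-01 -4.63462e+02
 -1.87000e-01  3.54573e+02  3.14200e+00  3.14000e+00 -1.91983e+02
 -7.25000e-01]
[[-0.  -0.1  0.  -0.  -0.   0.  -0.   0.  -0. ]
 [ 0.   0.  -0.  -0.   0.1 -0.   0.1 -0.1 -0. ]
 [ 0.1  0.   0.   0.4  0.  -0.  -0.  -0.  -0.4]
 [ 0.   0.  -0.  -0.2 -0.3 -0.   0.   0.1  0.1]
 [-0.  -0.  -0.  -0.  -0.   0.  -0.  -0.1  0. ]
 [-0.  -0.  -0.   0.   0.1  0.  -0.  -0.2 -0. ]
 [-0.  -0.   0.  -0.1  0.1 -0.1  0.2  0.1  0.2]]
```

The kinematic fit is exact. I use it to check joint ranges for grasp and place, with the tool tilt about the jaw axis left free.

```bash
cat > ik.py <<'E'
from kin2 import *; from crank import *
P=fit(D,(-1,-1))[0].x
lo=np.array([-3.07,-1.43,-1.02,-3.03,-3.05,-3.03]); hi=np.array([3.07,2.12,1.25,1.67,0,3.03])
def tooly(F): return np.c_[np.cross(F[:,0],F[:,2]),F[:,0],F[:,2]]
def ik(pos,R,q0,n=30,seed=0):
    rng=np.random.default_rng(seed); sols=[]
    def res(q):
        p,F=fk2(q,P); T=tooly(F); return np.r_[(p-pos)/300,(T-R).ravel()]
    for i in range(n):
        x=np.array(q0) if i==0 else np.clip(np.array([q0[0]+rng.normal()*.4,rng.uniform(-.5,.8),rng.uniform(-1,.6),rng.uniform(-3,1.6),rng.uniform(-2,-.05),rng.uniform(-3,3)]),lo+.01,hi-.01)
        x=np.clip(x,lo+1e-3,hi-1e-3)
        b=least_squares(res,x,bounds=(lo,hi))
        if b.cost<1e-7 and not any(np.abs(b.x-s).max()<.02 for s in sols): sols.append(b.x)
    return sols
if __name__=='__main__':
    np.set_printoptions(precision=2,suppress=True)
    qc=D[-1][0]
    for tilt in (0,10,20,30):   # tool lean from perpendicular back toward vertical
        a=-n*np.cos(np.radians(tilt))-np.cross(ey,n)*np.sin(np.radians(tilt))
        R=toolR(a,ey)
        for sg in (1,-1):
            Rs=R@np.diag([sg,1,sg])
            print('grasp tilt',tilt,sg,a,[s for s in ik(tcp(20),Rs,qc)])
            # place: crank along -80.5 deg or 99.5
            for yaw in (-80.5,99.5):
                dR=Rn.from_euler('z',yaw+8.7,degrees=True).as_matrix()@Rn.from_rotvec(ey*np.radians(29.9)).as_matrix()
                print('  place',yaw,ik(np.array([513.7,-289,69.]),dR@Rs,[-.2,.4,-.3,0,-.8,.0]))
E
python3 ik.py
```

```text
grasp tilt 0 1 [ 0.49 -0.08 -0.87] []
  place -80.5 [array([-0.18,  0.39, -0.4 , -0.  , -0.78, -2.79])]
  place 99.5 [array([-0.18,  0.39, -0.4 ,  0.  , -0.78,  0.35])]
grasp tilt 0 -1 [ 0.49 -0.08 -0.87] []
  place -80.5 [array([-0.18,  0.39, -0.4 ,  0.  , -0.78,  0.35])]
  place 99.5 [array([-0.18,  0.39, -0.4 , -0.  , -0.78, -2.79])]
grasp tilt 10 1 [ 0.34 -0.05 -0.94] [array([ 0.76,  0.26, -0.92,  1.01, -0.32,  2.84])]
  place -80.5 [array([-0.29,  0.45, -0.23, -0.19, -0.98, -2.58])]
  place 99.5 [array([-0.09,  0.35, -0.6 ,  0.3 , -0.6 ,  0.  ])]
grasp tilt 10 -1 [ 0.34 -0.05 -0.94] [array([ 0.76,  0.26, -0.92,  1.01, -0.32, -0.3 ])]
  place -80.5 [array([-0.29,  0.45, -0.23, -0.19, -0.98,  0.56])]
  place 99.5 []
grasp tilt 20 1 [ 0.17 -0.03 -0.99] [array([ 0.83,  0.32, -0.61,  0.27, -0.56, -2.78])]
  place -80.5 [array([-0.38,  0.53, -0.08, -0.32, -1.17, -2.44])]
  place 99.5 [array([-0.08,  0.32, -0.84,  0.82, -0.47, -0.51])]
grasp tilt 20 -1 [ 0.17 -0.03 -0.99] [array([ 0.83,  0.32, -0.61,  0.27, -0.56,  0.36])]
  place -80.5 [array([-0.38,  0.53, -0.08, -0.32, -1.17,  0.7 ])]
  place 99.5 [array([-0.08,  0.32, -0.84,  0.82, -0.47,  2.63])]
grasp tilt 30 1 [-0.  0. -1.] [array([ 0.75,  0.38, -0.38, -0.  , -0.81, -2.47])]
  place -80.5 [array([-0.46,  0.61,  0.04, -0.43, -1.35, -2.35])]
  place 99.5 [array([-0.16,  0.31, -0.98,  1.39, -0.5 , -0.99])]
grasp tilt 30 -1 [-0.  0. -1.] [array([ 0.75,  0.38, -0.38, -0.  , -0.81,  0.67])]
  place -80.5 [array([-0.46,  0.61,  0.04, -0.43, -1.35,  0.79])]
  place 99.5 [array([-0.16,  0.31, -0.98,  1.39, -0.5 ,  2.15])]
```

```bash
cat > g.py <<'E'
from ik import *
from rig import status
tilt=20
a=-n*np.cos(np.radians(tilt))-np.cross(ey,n)*np.sin(np.radians(tilt))
Rg=toolR(a,ey)@np.diag([-1,1,-1])
def stepR(o,pos,R):
    R0=Rn.from_quat(o['tool_rot']).as_matrix(); return R0.T@(np.array(pos)-o['eef_pos'])/1000, Rn.from_matrix(R0.T@R).as_rotvec(degrees=True)
E
python3 - <<'E'
from g import *
o=status.get_obs(); tgt=mid-a*110; print(tgt,a)
s,v=stepR(o,tgt,Rg); print(s,v,np.linalg.norm(v)); v0=v
print(ik(tgt,Rg,[.83,.3,-.6,.3,-.6,.36]))
R0=Rn.from_quat(o['tool_rot']).as_matrix(); q=o['q']
for sgn in (1,-1):
  q=o['q']; vv=v if sgn==1 else v*(1-360/np.linalg.norm(v))
  for f in np.linspace(.1,1,10):
    R=R0@Rn.from_rotvec(vv*f,degrees=True).as_matrix(); so=ik(o['eef_pos']+f*(tgt-o['eef_pos']),R,q,1); 
    if so: q=so[0]
    print(round(f,2),so)
E
```

```text
[524.7054 242.1607 178.462 ] [ 0.17   -0.026  -0.9851]
[0.031  0.0259 0.0382] [  19.8879 -160.0897    0.6493] 161.32161789672665
[array([ 0.86  ,  0.1811, -0.4977,  0.2024, -0.81  ,  0.4254])]
0.1 [array([ 0.8925, -0.0155, -0.886 ,  0.6389, -0.5131, -2.5288])]
0.2 [array([ 0.8846, -0.0055, -0.8526,  0.5616, -0.506 , -2.1681])]
0.3 [array([ 0.8778,  0.01  , -0.8042,  0.4655, -0.5196, -1.7907])]
0.4 [array([ 0.8689,  0.0305, -0.7466,  0.3691, -0.5512, -1.4124])]
0.5 [array([ 0.8583,  0.0546, -0.6871,  0.2881, -0.5949, -1.0486])]
0.6 [array([ 0.8489,  0.0808, -0.6317,  0.2298, -0.6443, -0.7083])]
0.7 [array([ 0.8435,  0.1077, -0.5838,  0.195 , -0.694 , -0.3936])]
0.8 [array([ 0.8436,  0.1341, -0.5451,  0.1811, -0.7399, -0.1023])]
0.9 [array([ 0.8493,  0.1589, -0.5163,  0.1847, -0.7793,  0.1694])]
1.0 [array([ 0.86  ,  0.1811, -0.4977,  0.2024, -0.81  ,  0.4254])]
0.1 []
0.2 []
0.3 []
0.4 []
0.5 []
0.6 []
0.7 []
0.8 []
0.9 []
1.0 [array([ 0.86  ,  0.1811, -0.4977,  0.2024, -0.81  ,  0.4254])]
```

The leaning-back grasp square to the sheet is out of range. I'll grasp with the tool 10° from vertical instead, spinning half a turn to keep joint 6 clear of its limit.

>>> apply_moves --pt "0.0015 0.001 0.002 1.0 -8.0 0 0.6" --pt "0.003 0.0025 0.004 2.0 -16.0 0 0.6" --pt "0.0045 0.004 0.006 3.0 -24.0 0.1 0.6" --pt "0.006 0.005 0.0075 4.0 -32.0 0.1 0.6" --pt "0.0075 0.0065 0.0095 5.0 -40.0 0.15 0.6" --pt "0.009 0.008 0.0115 6.0 -48.0 0.2 0.6" --pt "0.011 0.009 0.0135 7.0 -56.0 0.2 0.6" --pt "0.0125 0.0105 0.015 8.0 -64.0 0.25 0.6" --pt "0.014 0.0115 0.017 9.0 -72.0 0.3 0.6" --pt "0.0155 0.013 0.019 10.0 -80.0 0.3 0.6" --pt "0.0155 0.013 0.019 10.0 -80.0 0.3 0.6"

```text
t: 10.4
eef_pos: [510.0, 218.0, 186.1]
tool_rot: [0.535, 0.595, -0.415, -0.432]
contact_force: [0.5, 1.3, -1.2]
gripper_width: 51.3
```

```bash
python3 - <<'E'
from g import *
o=status.get_obs(); tgt=mid-a*110; print(o['t'],o['eef_pos'],o['q'],abs(o['joint_velocities']).max())
s,v=stepR(o,tgt,Rg); print(s,v,np.linalg.norm(v))
E
```

```text
10.4 [510.0055 217.9935 186.1364] [ 0.8504  0.0564 -0.6792  0.2758 -0.6017 -1.0166] 0.2336739142017567
[ 0.0227  0.0134 -0.0127] [  9.6989 -79.2596   0.4458] 79.85209736238271
```

>>> apply_moves --pt "0.0025 0.0015 -0.001 1.0 -8.0 0 0.6" --pt "0.005 0.003 -0.0025 2.0 -16.0 0.1 0.6" --pt "0.007 0.004 -0.004 3.0 -24.0 0.1 0.6" --pt "0.009 0.005 -0.005 4.0 -32.0 0.2 0.6" --pt "0.0115 0.0065 -0.0065 5.0 -40.0 0.2 0.6" --pt "0.014 0.008 -0.008 6.0 -48.0 0.3 0.6" --pt "0.016 0.0095 -0.009 7.0 -56.0 0.3 0.6" --pt "0.018 0.0105 -0.01 8.0 -64.0 0.4 0.6" --pt "0.0205 0.012 -0.0115 9.0 -72.0 0.4 0.6" --pt "0.0227 0.0134 -0.0127 9.7 -79.2 0.4 0.6" --pt "0.0227 0.0134 -0.0127 9.7 -79.2 0.4 0.6" --pt "0.0227 0.0134 -0.0127 9.7 -79.2 0.4 0.6"

```text
t: 11.6
eef_pos: [524.2, 241.6, 178.9]
tool_rot: [-0.118, -0.698, 0.706, -0.004]
contact_force: [-0.3, -0.3, 0.8]
gripper_width: 51.3
```

```bash
python3 look.py w6; cat > m6.py <<'E'
from m import *
import crank as c
P,uv=cloud('w6',(150,0,460,330))
o0=np.array([586,285,78.])
h=(P-c.mid)@c.n+9; sx=np.cross(c.ey,c.n); X=(P-c.mid)@sx-11; Y=(P-c.mid)@c.ey
# sheet
k=(abs(h)<4)&(X>-80)&(X<120)&(Y>-60)&(Y<40); m_=P[k].mean(0); nn=np.linalg.svd(P[k]-m_)[2][2]; nn*=np.sign(nn[2]); print('sheet n err',nn-c.n,'h med',np.median(h[k]))
k=(h>14)&(h<21)&(abs(Y)<30)
M=[]
for lo in range(-90,90,10):
    q=k&(X>=lo)&(X<lo+10)
    if q.sum()>8: a,b=np.percentile(Y[q],[1,99]); M.append((lo+5,(a+b)/2,b-a)); print(lo,q.sum(),'h %.1f y %.1f %.1f mid %.1f'%(np.median(h[q]),a,b,(a+b)/2))
M=np.array([m for m in M if -35<m[0]<45]); s,b=np.polyfit(M[:,0],M[:,1],1); print('slope',np.degrees(np.arctan(s)),'y at x=-11',b-11*s)
q=(h>22)&(h<30)&(abs(Y)<30); print('boss',X[q].min(),X[q].max(),Y[q].min(),Y[q].max())
E
python3 m6.py; python3 - <<'E'
from g import *
o=status.get_obs()
for t in (110,12): print(t,stepR(o,mid-a*t,Rg))
E
```

```text
11.6 [524.2099 241.6407 178.8711] [ 0.86    0.1792 -0.4989  0.2017 -0.8097  0.4164] 51.28269562428414 0.012350147128123688
110 (array([-0.0002,  0.0007, -0.0005]), array([ 0.0927, -0.5   , -0.0046]))
12 (array([-0.0002,  0.0987, -0.0004]), array([ 0.0927, -0.5   , -0.0046]))bash:  1126 Killed                     python3 m6.py
```

View pics/w6.png

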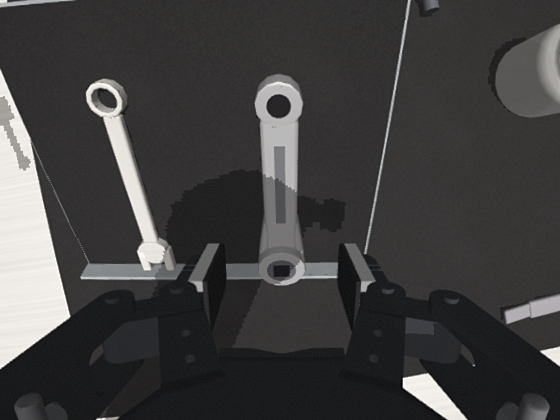

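```bash
sed -i 's/np.linalg.svd(P\[k\]-m_)\[2\]\[2\]/np.linalg.svd(np.cov((P[k]-m_).T))[2][2]/' m6.py; timeout 60 python3 m6.py
```

```text
sheet n err [-0.0034 -0.0017 -0.0018] h med 0.42328829143853053
-90 102 h 15.0 y -29.3 29.4 mid 0.1
-60 94 h 17.8 y -17.1 18.6 mid 0.8
-50 399 h 17.9 y -15.5 17.4 mid 0.9
-40 394 h 17.9 y -13.7 15.4 mid 0.8
-30 359 h 18.0 y -12.0 14.1 mid 1.1
-20 350 h 18.2 y -10.3 12.9 mid 1.3
-10 383 h 18.2 y -10.8 12.6 mid 0.9
0 424 h 18.3 y -10.7 12.8 mid 1.1
10 457 h 18.3 y -10.5 12.9 mid 1.2
20 485 h 18.4 y -10.3 12.8 mid 1.2
30 529 h 18.4 y -10.2 12.8 mid 1.3
40 575 h 18.2 y -10.7 13.0 mid 1.2
50 612 h 18.6 y -10.5 13.0 mid 1.2
60 788 h 18.8 y -12.5 15.0 mid 1.2
70 643 h 18.3 y -10.7 13.4 mid 1.3
slope 0.14855378560372823 y at x=-11 1.107534092342554
boss -81.9362132152854 -44.514662826360585 -17.09307889271891 19.401950789437603
```

The wrist view shows the crank pointing up the slope, eye at (278,103) and boss at (281,270), with the spanner clear at (130,180). The measured bar is within 1.1 mm of plan.

>>> apply_moves --pt "0 0.02 -0.0015 0 -0.5 0 0.6" --pt "0 0.045 -0.0015 0 -0.5 0 0.6" --pt "0 0.065 -0.0015 0 -0.5 0 0.6" --pt "0 0.08 -0.0015 0 -0.5 0 0.6" --pt "0 0.089 -0.0015 0 -0.5 0 0.6" --pt "0 0.094 -0.0015 0 -0.5 0 0.6" --pt "0 0.097 -0.0015 0 -0.5 0 0.6" --pt "0 0.098 -0.0015 0 -0.5 0 0.6" --pt "0 0.098 -0.0015 0 -0.5 0 0.6"

```text
t: 12.55
eef_pos: [541.9, 241.5, 83.6]
tool_rot: [-0.113, -0.699, 0.706, -0.01]
contact_force: [0.2, -0.1, -0.3]
gripper_width: 51.1
```

```bash
python3 look.py w7; python3 - <<'E'
from g import *
o=status.get_obs(); m2=mid+1.1*ey
print('h tcp',(o['eef_pos']-m2)@n+9,'x',(o['eef_pos']-m2)@np.cross(ey,n),'y',(o['eef_pos']-m2)@ey, o['contact_force'],stepR(o,m2-a*12,Rg))
E
```

```text
12.55 [541.8846 241.4877  83.5771] [ 0.8278  0.3148 -0.5987  0.2649 -0.5735  0.3794] 51.098967439160035 0.004482767545033996
h tcp 21.679342686203277 x 5.173147476809554 y 0.8851386812475696 [-0.5089 -0.2563  0.399 ] (array([0.0005, 0.0017, 0.0009]), array([ 0.1657,  0.2916, -0.0638]))
```

View pics/w7.png

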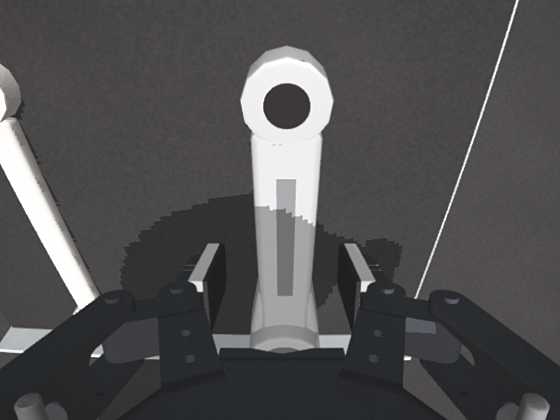

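The bar at (286,260) sits between the pads at (215,270) and (348,270), close to centred. I go 2 mm deeper and close.

>>> apply_moves --pt "0 0.001 0.0008 0 0.2 0 0.6" --pt "0 0.0018 0.0008 0 0.2 0 0.6" --pt "0 0.0018 0.0008 0 0.2 0 0.4" --pt "0 0.0018 0.0008 0 0.2 0 0.3" --pt "0 0.0018 0.0008 0 0.2 0 0.15" --pt "0 0.0018 0.0008 0 0.2 0 0.15" --pt "0 0.0018 0.0008 0 0.2 0 0.15" --pt "0 0.0018 0.0008 0 0.2 0 0.15" --pt "0 0.0018 0.0008 0 0.2 0 0.15" --force 60

```text
t: 13.5
eef_pos: [541.9, 240.4, 81.6]
tool_rot: [-0.114, -0.699, 0.706, -0.008]
contact_force: [-2.3, 0.1, 4.7]
gripper_width: 22.7
```

```bash
python3 - <<'E'
from g import *
o=status.get_obs(); print(o['contact_force'],o['gripper_width'])
R0=Rn.from_quat(o['tool_rot']).as_matrix()
print('up60 in tool',R0.T@[0,0,60],'n60',R0.T@(60*n))
yaw=-80.5
dR=Rn.from_euler('z',yaw+8.7,degrees=True).as_matrix()@Rn.from_rotvec(ey*np.radians(29.9)).as_matrix()
Rp=dR@R0; print(Rp[:,1])
# crank origin relative to tcp (est): crank point x=-11,h=9 = mid+1.1ey
m2=mid+1.1*ey; sx=np.cross(ey,n)
org=m2+11*sx-9*n
loc=R0.T@(org-o['eef_pos']); print('crank origin in tool',loc,'crank x in tool',R0.T@sx,'z',R0.T@n)
np.savez('held.npz',loc=loc,cx=R0.T@sx,cz=R0.T@n,R0=R0)
# place pose
for zz in (3,60,110):
    T=np.array([513.7,-289.1,49+zz])-Rp@loc; print(zz,T,ik(T,Rp,[-.38,.53,-.08,-.32,-1.17,.7],3))
E
```

```text
[-2.3371  0.0769  4.7207] 22.72009793062223
up60 in tool [-10.3557 -59.0995  -0.1055] n60 [ 20.4831 -56.3952  -0.1614]
[-0.0542  0.3371 -0.9399]
crank origin in tool [-13.1087  16.3136  -0.1393] crank x in tool [-0.9399 -0.3414  0.0011] z [ 0.3414 -0.9399 -0.0027]
3 [ 512.3881 -282.4739   71.8082] [array([-0.3715,  0.5149, -0.0943, -0.3262, -1.1635,  0.6993])]
60 [ 512.3881 -282.4739  128.8082] [array([-0.3703,  0.4538, -0.0502, -0.3141, -1.2631,  0.663 ])]
110 [ 512.3881 -282.4739  178.8082] [array([-0.3696,  0.4077, -0.001 , -0.3065, -1.3536,  0.6323])]
```

>>> apply_moves --pt "0.001 -0.003 0 0 0 0 0.15" --pt "0.003 -0.008 0 0 0 0 0.15" --pt "0.006 -0.016 0 0 0 0 0.15" --pt "0.009 -0.028 0 0 0 0 0.15" --pt "0.009 -0.045 0 0 0 0 0.15" --pt "0.007 -0.065 0 0 0 0 0.15" --pt "0.004 -0.09 0 0 0 0 0.15" --pt "0.0 -0.11 0 0 0 0 0.15" --pt "-0.002 -0.125 0 0 0 0 0.15" --pt "-0.002 -0.13 0 0 0 0 0.15" --pt "-0.002 -0.13 0 0 0 0 0.15"

```text
t: 14.6
eef_pos: [521.3, 243.5, 210.6]
tool_rot: [-0.114, -0.699, 0.706, -0.009]
contact_force: [0.2, 0.1, -1.7]
gripper_width: 22.6
```

```bash
python3 look.py w8; cat > path.py <<'E'
from g import *
H=np.load('held.npz'); loc,cx,cz=H['loc'],H['cx'],H['cz']
def placeR(yaw=-80.5):
    x=c(yaw); z=np.array([0,0,1.]); Mw=np.c_[x,np.cross(z,x),z]; zt=cz-cx*(cx@cz); zt/=np.linalg.norm(zt); Mt=np.c_[cx,np.cross(zt,cx),zt]
    return Mw@Mt.T
E
python3 - <<'E'
from path import *
o=status.get_obs(); print(o['contact_force'])
Rp=placeR(); T=np.array([513.7,-289.1,49+75])-Rp@loc
s,v=stepR(o,T,Rp); print(s,v,np.linalg.norm(v))
R0=Rn.from_quat(o['tool_rot']).as_matrix(); q=o['q']; print(q)
for f in np.linspace(.1,1,10):
    so=ik(o['eef_pos']+f*(T-o['eef_pos']),R0@Rn.from_rotvec(v*f,degrees=True).as_matrix(),q,1)
    if so: q=so[0]
    print(round(f,1),o['eef_pos']+f*(T-o['eef_pos']),so)
E
```

```text
14.6 [521.2526 243.5136 210.609 ] [ 0.8677  0.1447 -0.4568  0.1893 -0.8833  0.4394] 22.561183836664725 0.024665947240225854
[-1.183   0.2964 -2.3238]
[-0.0576  0.0758  0.5212] [ -6.3898  72.2996 -25.6418] 76.97763069116017
[ 0.8675  0.1458 -0.4577  0.1892 -0.8828  0.4393]
0.1 [520.1611 190.6263 203.0385] [array([ 0.7659,  0.128 , -0.462 ,  0.1186, -0.8926,  0.46  ])]
0.2 [519.2974 138.0596 196.4573] [array([ 0.6513,  0.1205, -0.4555,  0.0479, -0.9093,  0.4925])]
0.3 [518.4337  85.4929 189.8762] [array([ 0.5249,  0.1246, -0.4376, -0.0208, -0.9339,  0.5339])]
0.4 [517.5701  32.9262 183.2951] [array([ 0.3899,  0.141 , -0.4089, -0.085 , -0.9665,  0.579 ])]
0.5 [516.7064 -19.6405 176.7139] [array([ 0.2509,  0.1693, -0.37  , -0.1422, -1.0067,  0.6216])]
0.6 [515.8428 -72.2072 170.1328] [array([ 0.1126,  0.2084, -0.3216, -0.191 , -1.0535,  0.6561])]
0.7 [ 514.9791 -124.7739  163.5516] [array([-0.0209,  0.2565, -0.264 , -0.2311, -1.1059,  0.6783])]
0.8 [ 514.1154 -177.3406  156.9705] [array([-0.1467,  0.3121, -0.1974, -0.2635, -1.1631,  0.6857])]
0.9 [ 513.2518 -229.9073  150.3893] [array([-0.2633,  0.3734, -0.1216, -0.2897, -1.2246,  0.6775])]
1.0 [ 512.3881 -282.4739  143.8082] [array([-0.3701,  0.4392, -0.0364, -0.3116, -1.2899,  0.6537])]
```

View pics/w8.png

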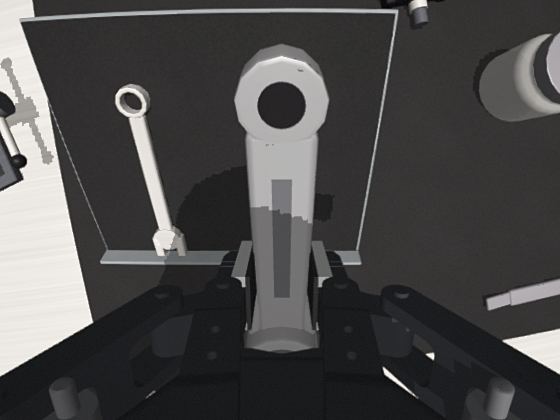

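Crank is held, with its eye at (281,105) and the bar between the pads. The spanner is undisturbed. Next I carry it to above the pan while levelling it.

>>> apply_moves --pt "-0.003 0.002 0.026 -0.3 3.6 -1.3 0.15" --pt "-0.007 0.006 0.063 -0.8 8.8 -3.1 0.15" --pt "-0.012 0.012 0.11 -1.4 15.3 -5.4 0.15" --pt "-0.0175 0.021 0.157 -1.9 21.8 -7.7 0.15" --pt "-0.0225 0.029 0.204 -2.5 28.3 -10.0 0.15" --pt "-0.0277 0.036 0.25 -3.1 34.7 -12.3 0.15" --pt "-0.033 0.043 0.297 -3.6 41.2 -14.6 0.15" --pt "-0.038 0.05 0.344 -4.2 47.7 -16.9 0.15" --pt "-0.043 0.057 0.391 -4.8 54.2 -19.2 0.15" --pt "-0.048 0.063 0.435 -5.3 60.3 -21.4 0.15" --pt "-0.0525 0.069 0.475 -5.8 66 -23.4 0.15" --pt "-0.0555 0.073 0.502 -6.2 69.7 -24.7 0.15"

```text
t: 15.85
eef_pos: [512.2, -265.8, 144.2]
tool_rot: [0.351, 0.619, -0.464, -0.528]
contact_force: [0.6, 1.1, -2.7]
gripper_width: 22.5
```

>>> apply_moves --pt "0 0 0 0 0 0 0.15" --pt "0 0 0 0 0 0 0.15"

```text
t: 16.05
eef_pos: [512.4, -263.5, 144.6]
tool_rot: [0.35, 0.62, -0.465, -0.527]
contact_force: [0.2, 0.5, -2.1]
gripper_width: 22.6
```

```bash
python3 look.py w9; python3 - <<'E'
from path import *
o=status.get_obs(); print(o['contact_force'])
Rp=placeR()
for zz in (75,20): print(zz,stepR(o,np.array([513.7,-289.1,49+zz])-Rp@loc,Rp))
R0=Rn.from_quat(o['tool_rot']).as_matrix(); print('crank est',o['eef_pos']+R0@loc,R0@cx,R0@cz)
from rig import imaging; import cv2
p=imaging.camera_params('side'); im,d=imaging.snapshot('side'); cv2.imwrite('pics/side3.png',im); np.savez('side3.npz',im=im,d=d,**p)
E
```

```text
16.05 [ 512.384  -263.5149  144.6227] [-0.3339  0.4176 -0.0683 -0.3047 -1.2652  0.6639] 22.607676879206945 0.03826985067741661
[ 0.4725 -0.1598 -2.185 ]
75 (array([-0.0187, -0.005 ,  0.0045]), array([-0.2617,  2.5732, -0.8789]))
20 (array([-0.0367,  0.047 ,  0.0052]), array([-0.2617,  2.5732, -0.8789]))
crank est [ 514.5574 -269.4849  125.5927] [ 0.2079 -0.978   0.0157] [-0.0137  0.0131  0.9998]
```

View pics/w9.png

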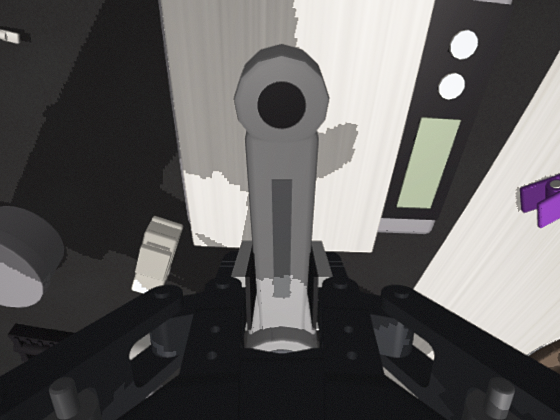

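View pics/side3.png

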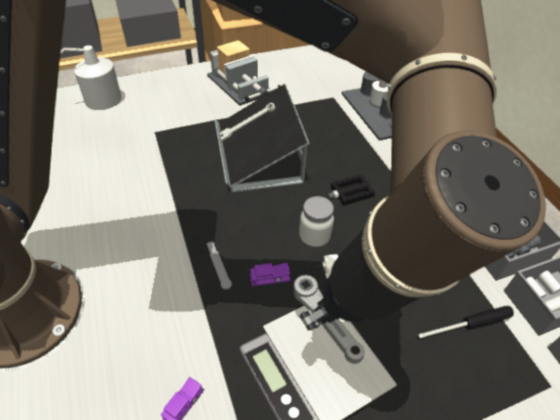

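Wrist and side views show the crank held level over the pan, eye at side (353,350) and boss at (305,285). Next I measure its tilt and heading from depth before lowering.

```bash
cat > m9.py <<'E'
import sys
from m import *
def crankfit(name,box,zlo,zhi,c0,yaw):
    P,uv=cloud(name,box); a=np.radians(yaw); x=np.array([np.cos(a),np.sin(a)]); y=np.array([-x[1],x[0]])
    X=(P[:,:2]-c0)@x; Y=(P[:,:2]-c0)@y; z=P[:,2]
    k=(z>zlo)&(z<zhi)&(abs(Y)<13.5)&(X>-38)&(X<84)
    A=np.c_[X[k],Y[k],np.ones(k.sum())]
    w=np.ones(k.sum(),bool)
    for _ in range(5):
        co=np.linalg.lstsq(A[w],z[k][w],rcond=None)[0]; w=abs(A@co-z[k])<1.5
    print(name,'top plane: tilt along x %.2f deg, y %.2f deg, z at centre %.1f n=%d'%(np.degrees(co[0]),np.degrees(co[1]),co[2],w.sum()))
    M=[]
    kk=(abs(z-(X*co[0]+co[2]))<4)&(abs(Y)<22)
    for lo in range(-90,90,10):
        q=kk&(X>=lo)&(X<lo+10)
        if q.sum()>6: l,h=np.percentile(Y[q],[1,99]); M.append((lo+5,(l+h)/2,h-l))
    M=np.array(M); print(np.round(M,1).tolist())
    q=kk|((z>co[2]+4)&(z<co[2]+12)&(abs(Y)<22)); print('X extent',np.percentile(X[q],[.3,99.7]))
    b=M[(M[:,0]>-40)&(M[:,0]<50)]; s,o=np.polyfit(b[:,0],b[:,1],1); print('heading corr %.2f deg, y off at centre %.1f'%(np.degrees(np.arctan(s)),o))
if __name__=='__main__':
    yaw=np.degrees(np.arctan2(-.978,.2079))
    crankfit('w9',(225,40,335,345),130,160,[514.6,-269.5],yaw)
    crankfit('side3',(290,270,380,370),130,160,[514.6,-269.5],yaw)
E
python3 m9.py
```

```text
w9 top plane: tilt along x 0.99 deg, y 0.73 deg, z at centre 142.9 n=16705
[[-55.0, -1.3, 35.8], [-45.0, -1.4, 29.0], [-35.0, -1.5, 26.4], [-25.0, -1.5, 23.6], [-15.0, -1.5, 22.6], [-5.0, -0.1, 42.6], [5.0, 0.2, 39.1], [15.0, -1.5, 23.2], [25.0, -1.5, 23.4], [35.0, -1.5, 23.3], [45.0, -1.5, 23.3], [55.0, -1.5, 23.4], [65.0, -1.5, 27.0], [75.0, -1.4, 23.7]]
X extent [-55.4  79.2]
heading corr -0.16 deg, y off at centre -1.1
side3 top plane: tilt along x 1.18 deg, y 2.62 deg, z at centre 142.8 n=591
[[-65.0, -19.6, 1.8], [-55.0, -1.6, 34.6], [-45.0, -0.9, 31.0], [-35.0, -2.1, 28.3], [-25.0, -8.7, 11.7], [5.0, -7.7, 21.9], [15.0, -2.3, 22.4], [25.0, -2.7, 22.3], [35.0, -2.0, 21.8], [45.0, -1.9, 23.1], [55.0, -1.6, 24.5], [65.0, -1.3, 27.9], [75.0, -1.7, 23.7]]
X extent [-81.2  78.5]
heading corr 2.63 deg, y off at centre -4.3
```

```bash
python3 - <<'E'
from path import *
o=status.get_obs(); Rp=placeR()
for zz in (40,15): print(zz,stepR(o,np.array([515.2,-290,49+zz])-Rp@loc,Rp))
E
```

```text
40 (array([-0.0318,  0.0282,  0.0041]), array([-0.2392,  2.649 , -0.9082]))
15 (array([-0.04  ,  0.0518,  0.0045]), array([-0.2392,  2.649 , -0.9082]))
```

>>> apply_moves --pt "-0.01 0.004 0.002 -0.1 1.3 -0.45 0.15" --pt "-0.022 0.013 0.004 -0.25 2.65 -0.9 0.15" --pt "-0.0318 0.028 0.004 -0.25 2.65 -0.9 0.15" --pt "-0.036 0.04 0.0043 -0.25 2.65 -0.9 0.15" --pt "-0.039 0.049 0.0045 -0.25 2.65 -0.9 0.15" --pt "-0.04 0.0518 0.0045 -0.25 2.65 -0.9 0.15" --pt "-0.04 0.0518 0.0045 -0.25 2.65 -0.9 0.15" --pt "-0.04 0.0518 0.0045 -0.25 2.65 -0.9 0.15"

```text
t: 16.95
eef_pos: [514.6, -284.3, 84.9]
tool_rot: [0.357, 0.612, -0.452, -0.542]
contact_force: [-0.4, 0.3, -2.7]
gripper_width: 22.4
```

```bash
python3 look.py w10; cat > m10.py <<'E'
from path import *
from m9 import crankfit
o=status.get_obs(); Rp=placeR(); print(o['contact_force'])
R0=Rn.from_quat(o['tool_rot']).as_matrix(); e=o['eef_pos']+R0@loc; x=R0@cx; print('est',e,x,R0@cz)
crankfit('w10',(225,40,335,345),e[2]+8,e[2]+28,e[:2],np.degrees(np.arctan2(x[1],x[0])))
for zz in (3,0.5): print(zz,stepR(o,np.array([515.2,-290,49+zz])-Rp@loc,Rp))
E
python3 m10.py
```

```text
16.95 [ 514.5756 -284.315    84.8818] [-0.3732  0.5033 -0.0793 -0.3226 -1.1871  0.6918] 22.444949094626573 0.00918070125914295
[ 0.3  0.  -2.5]
est [ 516.  -291.    65.3] [ 0.2 -1.   0. ] [-0.  0.  1.]
w10 top plane: tilt along x 0.17 deg, y 0.19 deg, z at centre 83.0 n=16767
[[-55.0, -0.8, 35.7], [-45.0, -0.9, 28.5], [-35.0, -1.0, 26.3], [-25.0, -0.9, 23.5], [-15.0, -1.0, 22.7], [-5.0, -0.0, 42.8], [5.0, -0.1, 37.3], [15.0, -0.9, 23.3], [25.0, -0.9, 23.5], [35.0, -0.9, 23.3], [45.0, -0.9, 23.4], [55.0, -0.9, 23.7], [65.0, -0.8, 27.1], [75.0, -0.7, 23.5]]
X extent [-56.1  78.7]
heading corr -0.04 deg, y off at centre -0.7
3 (array([-0.,  0.,  0.]), array([ 0.1,  0. , -0.1]))
0.5 (array([-0.,  0.,  0.]), array([ 0.1,  0. , -0.1]))
```

>>> apply_moves --pt "-0.001 0.003 0 0 0 0 0.15" --pt "-0.0023 0.0066 0.0001 0 0 0 0.15" --pt "-0.0033 0.0094 0.0002 0 0 0 0.15" --pt "-0.004 0.0114 0.0002 0 0 0 0.15" --pt "-0.0046 0.013 0.0002 0 0 0 0.15" --pt "-0.0049 0.0139 0.0002 0 0 0 0.15" --pt "-0.0049 0.0139 0.0002 0 0 0 0.15"

```text
t: 17.7
eef_pos: [514.1, -284.1, 69.5]
tool_rot: [0.357, 0.612, -0.452, -0.542]
contact_force: [0.3, -0.3, -1.8]
gripper_width: 22.8
```

>>> apply_moves --pt "-0.0001 0.0004 0 0 0 0 0.15" --pt "-0.0002 0.0007 0 0 0 0 0.15" --pt "-0.0003 0.001 0 0 0 0 0.15" --pt "-0.0003 0.001 0 0 0 0 0.15"

```text
t: 18.1
eef_pos: [514.2, -284.2, 69.0]
tool_rot: [0.357, 0.612, -0.452, -0.542]
contact_force: [-0.3, -0.5, -0.0]
gripper_width: 22.8
```

>>> apply_moves --pt "-0.0001 0.0003 0 0 0 0 0.15" --pt "-0.0002 0.0006 0 0 0 0 0.15" --pt "-0.0003 0.0008 0 0 0 0 0.15" --pt "-0.0003 0.0008 0 0 0 0 0.15"

```text
t: 18.5
eef_pos: [514.2, -284.2, 68.9]
tool_rot: [0.357, 0.612, -0.452, -0.542]
contact_force: [-1.9, 2.2, 8.5]
gripper_width: 22.0
```

```bash
python3 look.py w10; python3 m10.py
```

```text
18.5 [ 514.1622 -284.1801   68.9062] [-0.3737  0.521  -0.0909 -0.3266 -1.1598  0.7026] 22.046245836841727 0.0018851512075191462
[-1.3  0.3  7.7]
est [ 515.5 -290.8   49.1] [ 0.2 -1.   0. ] [-0.  0.  1.]
w10 top plane: tilt along x 0.01 deg, y 0.13 deg, z at centre 67.1 n=16808
[[-55.0, -0.7, 35.8], [-45.0, -0.9, 28.6], [-35.0, -0.8, 26.3], [-25.0, -0.8, 23.6], [-15.0, -0.8, 22.7], [-5.0, 0.0, 42.9], [5.0, 0.3, 38.0], [15.0, -0.8, 23.2], [25.0, -0.8, 23.3], [35.0, -0.8, 23.3], [45.0, -0.8, 23.4], [55.0, -0.8, 23.7], [65.0, -0.7, 27.0], [75.0, -0.6, 23.6]]
X extent [-56.   78.7]
heading corr -0.07 deg, y off at centre -0.6
3 (array([ 0., -0.,  0.]), array([ 0.1,  0. , -0. ]))
0.5 (array([ 0., -0.,  0.]), array([ 0.1,  0. , -0. ]))
```

>>> apply_moves --pt "0 0 0 0 0 0 0.29" --pt "0 0 0 0 0 0 0.33" --pt "0 0 0 0 0 0 0.4" --pt "0 0 0 0 0 0 0.5" --pt "0 0 0 0 0 0 0.6" --pt "0 0 0 0 0 0 0.6" --pt "0 -0.005 0 0 0 0 0.6" --pt "0 -0.015 0 0 0 0 0.6" --pt "0 -0.035 0 0 0 0 0.6" --pt "0 -0.065 0 0 0 0 0.6" --pt "0 -0.1 0 0 0 0 0.6" --pt "0 -0.12 0 0 0 0 0.6"

```text
t: 19.75
eef_pos: [521.2, -326.3, 184.4]
tool_rot: [0.359, 0.612, -0.452, -0.541]
contact_force: [-0.3, -0.2, 0.4]
gripper_width: 51.2
```

>>> apply_moves --pt "0 -0.03 0 0 0 0 0.6" --pt "0 -0.05 0 0 0 0 0.6" --pt "0 -0.05 0 0 0 0 0.6"

```text
t: 20.05
eef_pos: [524.1, -343.4, 231.8]
tool_rot: [0.36, 0.612, -0.452, -0.54]
contact_force: [0.3, -0.5, -0.3]
gripper_width: 51.3
```

```bash
python3 look.py w11; python3 - <<'E'
from rig import imaging,status; import cv2,numpy as np
for nme in ('side','scene'):
    p=imaging.camera_params(nme); im,d=imaging.snapshot(nme); cv2.imwrite(f'pics/{nme}4.png',im); np.savez(f'{nme}4.npz',im=im,d=d,**p)
from m9 import crankfit; from m import *
P,uv=cloud('w11',(100,0,460,420)); z=P[:,2]
near=(abs(P[:,0]-515)<120)&(abs(P[:,1]+289)<130)
A=P[near&(z>47)&(z<51.5)]; print('pan',rect(A))
C=P[near&(z>56)&(z<80)&(np.hypot(P[:,0]-515,P[:,1]+290)<95)]; print('crank',rect(C))
crankfit('w11',(100,0,460,420),60,75,[515.2,-290.5],-80.5)
crankfit('side4',(230,285,400,420),60,75,[515.2,-290.5],-80.5)
P,uv=cloud('side4',(310,235,375,300)); C=P[(P[:,2]>8)&(P[:,2]<45)&(abs(P[:,0]-605)<60)&(abs(P[:,1]+125)<60)]; print('clip',len(C),rect(C),np.percentile(C[:,2],99))
E
```

```text
20.05 [ 524.0706 -343.4144  231.8157] [-0.445   0.438   0.1663 -0.2845 -1.4976  0.6611] 51.30905359413572 0.0623843981462554
pan (array([ 513.6, -289.7]), array([140.7, 199.9]), array([[ 427.4, -203. ],
       [ 461.1, -400.1],
       [ 599.8, -376.4],
       [ 566.1, -179.3]], dtype=float32))
crank (array([ 516.6, -288.7]), array([ 37. , 162.8]), array([[ 482. , -212.7],
       [ 514.9, -372.1],
       [ 551.2, -364.6],
       [ 518.2, -205.2]], dtype=float32))
w11 top plane: tilt along x 0.18 deg, y -0.04 deg, z at centre 66.9 n=3074
[[-55.0, -0.3, 35.8], [-45.0, -0.6, 32.0], [-35.0, -0.5, 29.5], [-25.0, -0.2, 25.8], [-15.0, -0.5, 22.6], [-5.0, -0.0, 23.1], [5.0, -0.4, 23.7], [15.0, -0.5, 23.2], [25.0, -0.4, 22.8], [35.0, 0.0, 23.2], [45.0, -0.4, 23.6], [55.0, -0.4, 23.2], [65.0, -0.3, 27.4], [75.0, -0.4, 23.9]]
X extent [-80.1  78.9]
heading corr 0.07 deg, y off at centre -0.3
side4 top plane: tilt along x 0.08 deg, y 0.61 deg, z at centre 66.3 n=753
[[-65.0, -18.6, 0.8], [-55.0, -2.7, 32.6], [-45.0, -1.0, 32.2], [-35.0, -1.0, 28.9], [-25.0, -1.2, 23.4], [-15.0, -1.1, 22.7], [-5.0, -1.6, 23.7], [5.0, -1.3, 22.7], [15.0, -1.5, 23.5], [25.0, -1.5, 23.8], [35.0, -1.8, 22.4], [45.0, -1.0, 23.4], [55.0, -0.4, 23.3], [65.0, -1.0, 27.6], [75.0, -0.8, 22.7]]
X extent [-80.4  78.7]
heading corr -0.23 deg, y off at centre -1.3
clip 589 (array([ 604.4, -125.4]), array([78.3, 28.9]), array([[ 583. , -161.2],
       [ 611.3, -166.5],
       [ 625.8,  -89.6],
       [ 597.4,  -84.3]], dtype=float32)) 38.18336375422664
```

View pics/side4.png

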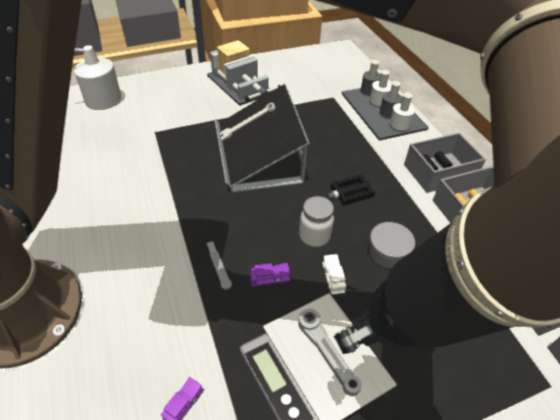

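View pics/w11.png

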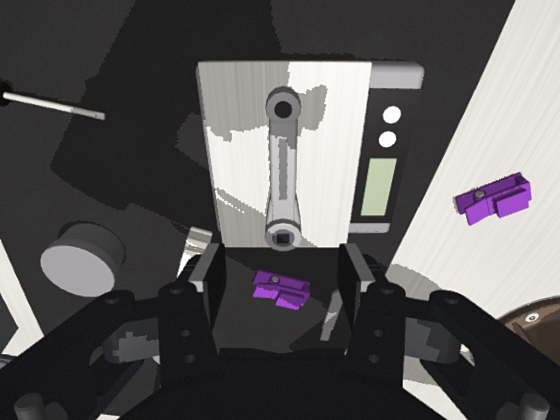

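The wrist view shows the crank flat and central on the pan, eye at (283,107) and boss at (283,235). The side view shows the clip standing on the mat at (335,273). The gripper is clear of everything, so I'm handing in.

```bash
python3 -c "
from rig import bot,status
o=status.get_obs();print(o['t'],abs(o['joint_velocities']).max(),o['contact_force']);print(bot.finish_job())"
```

```text
20.2 0.01396003425540272 [0.50675897 0.96946861 0.36358065]
the job is handed in; nothing more can be done
None
```

I moved the white clip from the pan to open mat, then lifted the crank arm off the stand and laid it lengthwise on the pan. I handed the job in at about 20 s; it reports no verdict. A grasp square to the slope was out of joint range, so I gripped the bar with the tool about 10° off vertical and levelled the crank on the way.

**Last checks:**
- **Crank:** its middle is about 2–3 mm from the pan's centre and its heading within about 2° of the longer side. It is flat to under 1°, with its underside at the pan's surface. Nothing overhangs.
- **Clip:** it stands base down on the mat at about (604, -125) mm, with its top at about 38 mm.
- **Gripper:** it was open, above everything and at rest, with no contact force. Contact while placing the crank peaked at about 8.5 N.
- **Everything else:** the other things look unmoved in the pictures, but I did not measure them again.

**Disagreements:** the side camera read the crank about 1 mm off sideways and 0.6° different in tilt from the wrist camera. That is within calibration. An earlier side-view fit, while the fingers partly hid the crank, was poor, so I relied on the wrist view there.

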